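# Pry open a rail cover and lock a hammer-head anchor in the slot

## Robot

A 6-joint arm with a two-finger parallel gripper is mounted at the origin on the work surface. World frame = base frame: x ahead of the robot, y to its left, z up, the work surface at z = 0. Lengths are in m, angles in rad, forces in N, time in s.
With the tool pointing down it reaches from about 0.275 to 0.875 m from the base axis. Payload 12.5 kg.
Tool frame: the origin (TCP) lies midway between the tips of the shut fingers; the grasp point (between the pads) lies behind it (ctrl.hold_point_z is the z of the grasp point in the tool frame, in m); z points along the fingers, y is the direction in which the jaws open and shut (so a half turn about z gives the same grasp; the last joint's range is limited). The gripper opens to 85 mm and grips with 20 to 120 N. Pads are 22 mm wide; open, the fingers measure 114 mm over their backs; the gripper's body (76 mm by 85 mm) begins 54 mm behind the grasp point. The pads swing forward as they close: fully open they stand 13 mm farther back than shut.
Start: joints at [1.253, 0.351, 1.652, -0, 1.139, -0.085], TCP at [0.127, 0.535, 0.208] pointing down, gripper open.
Joint ranges: [-2.75, 2.75], [-0.79, 2.1], [0.01, 2.65], [-1.57, 4.71], [0.07, 3.14], [-2.87, 2.87]. Speed limits (rad/s): [2.22, 2.22, 2.79, 3.14, 3.14, 3.14].

## Interface

Orientations are given as a 3x3 rotation matrix whose columns are the frame's x, y, z axes.
In Python, from rig import ctrl, eyes gives the robot as it stands.
- The arm moves only by the shell command python3 -m creep 'ROWS' [FORCE]. ROWS is JSON, a list of rows, each an object of numbers: "wx", "wy", "wz": the turn, a rotation vector about the tool's x, y, z as a fraction of full scale; "dx", "dy", "dz": the shift along the tool's x, y, z as a fraction of full scale; "gripper": the opening, from -1 (shut) to 1 (fully open), so that 0 is half open. A call has 1 to 20 rows; each row shifts and turns the commanded pose from where the row before left it, along the tool's axes as they then stand; what a row does not reach is not made up. Full scale, the value 1, is 25 mm for a shift and 0.5 rad for a turn. A row lasts 1/12 s, in which the tool goes at most 41.7 mm and 7.16 degrees, less where a joint would pass 70% of its speed; a pose out of reach is approached as far as the arm can. A call with a number of a shift or a turn outside -1 to 1 is refused whole. A call with a gripper value outside its range is refused whole. The fingers move at their own pace and stop on an object; FORCE is the grip in N (left out, the last holds). Time passes only in rows, so rows that do not move let the fingers close. It gives the time, the measured TCP pose, the force and the opening at its end, in the units of the state.
- ctrl.get_obs(): the state, without advancing time (a new reading comes with each control period).
- eyes.capture(name): name is "side" or "top"; returns a dict with "color" (400x640x3 uint8, blue, green, red), "range_z" (400x640 float32, m along the optical axis (not along the pixel's ray), 0 where there is no reading), "fx", "fy", "cx", "cy" (pixels), "cam_to_world" (4x4, takes a point from camera to world coordinates). Camera axes: x right, y down, z forward; pixel columns grow to the right and rows downward; lengths in m; the calibration is good to about 2 mm. A picture is of the moment at which its call begins.
- ctrl.sign_off(): hands the job in, once; it reports no verdict.
The state is a dict: "clock": time; "joint_positions": joint angles; "qvel": joint speeds; "effort": joint torques, N m; "eef_pos": TCP position; "ee_rot": TCP orientation; "ft_force": force on the tool from outside, world axes, zero at the start; "torque": the same for the moment, N m; "grip_width": finger opening in m.
Only numpy, scipy, OpenCV 4.12 (cv2) and the standard library are available. Lean on these libraries where they do the work, as an engineer would, in place of code of your own. Each camera call takes 0.05 s, during which the arm holds its last target.

## Task

On the lab bench, use the orange-handled flat-blade tool to pry the lime-green snap-fit cover of the slotted rail up at its notch, swing it right over so that it lies open on the far side, and put the tool back in its blue stand. Then take the red cross-handled anchor from its grey parking block, lower its hammer head through the rail's slot with the crossbar along the rail until the flange is fully seated in the pocket, and let go of it. Finally turn it by its crossbar a quarter turn clockwise, seen from above, to its stop, so that it lies across the rail with the head caught under the lips; leave the other things on the bench where they are.

Things in the scene. Friction and masses are not known exactly. Their poses are not given: they have to be found in the camera images.
- rail: Aluminium slotted rail, fixed to the bench, 80 mm wide (its x), 240 mm long (its y), 46 mm high; origin at the centre of its underside, z up. In its middle, under the cover, is a pocket open to the top, 54 mm (x) by 56 mm (y); the pocket's floor has the slot. A notch for prying is in its -x long side, which faces the robot.
- pocket (a point): Centre of the pocket floor, 35 mm above the bench: the anchor's seat; axes as the rail's. In the floor is a slot 20 mm (x) by 50 mm (y) between lips 6 mm thick, over a cavity 15 mm high in which the anchor's head turns. Stops in the cavity let the inserted head turn only clockwise seen from above and end the turn at about 90 degrees.
- notch (a point): Mouth of the notch, in the rail's -x face, centre of the opening: 24 mm wide (y), from 35 to 46 mm above the bench, running 13 mm in +x into the pocket. The cover's underside forms its roof.
- hinge (a point): Centre of the cover's hinge line, which runs along the rail's y, 38 mm in +x from the rail's middle and 48 mm above the bench.
- cover: Lime-green snap-fit flap, 76 (x) by 68 (y) by 5 mm, black stripe at its free edge. Origin on the hinge line; shut: axes as the rail's, underside 46 mm above the bench, free edge 78 mm from the hinge line, flush with the rail's -x face. Catches let go at about 7 N in the first 5 mm of lift. Turns about its +y up to 172 degrees, over to +x; stays put near upright, falls fully open from 25 degrees past it.
- pry_tool: Flat-blade pry tool, 135 mm tall, upright in its stand, 0.12 kg. Origin at the underside of the shank, z up. Square orange handle 22 x 22 mm, z = 60 to 135 mm; steel shank below, 8 (x) by 16 mm (y); at the foot the flat blade is bent at a right angle: 4 mm thick (z 0 to 4), 16 mm wide (y), reaching to x = +24 mm.
- stand: Blue stand, fixed, 60 x 48 x 46 mm, with a pocket 34 mm (x) by 22 mm (y), 40 mm deep, for the tool's foot. Origin at the centre of its underside. Stands on one side of the rail or the other.
- stand_seat (a point): Where the tool's origin rests when it is in the stand (6 mm above the bench, tool axes as the stand's, a few mm of play).
- anchor: Hammer-head anchor, steel, 0.42 kg. Origin on its axis at the flange's underside, z up. Red crossbar 130 mm along x, 16 mm wide (y), z = 26 to 42 mm; stem 18 mm thick; steel flange 51 mm diameter, z 0 to 6; below it a neck 13 mm thick and the hammer head, 44 (x) by 14 mm (y), z = -8 to -16. Crossbar and head are parallel; half-turn symmetric.
- park: Grey parking block, fixed, 70 x 60 x 24 mm, with a slot 50 mm (x) by 20 mm (y); the anchor hangs in it by its flange, crossbar along the block's x, and lifts straight out. Origin at the centre of its underside; on the other side of the rail from the stand.
- tip_box: Bystander, to be left alone: cream box with yellow top, 120 x 82 x 57 mm; origin at the centre of its underside.
- well_plate: Bystander, to be left alone: pale flat plate with wells, 127 x 85 x 14 mm; origin at the centre of its underside.
- tube_rack: Bystander, to be left alone: green rack with capped tubes, 70 x 160 x 92 mm; origin at the centre of its underside.
- media_bottle: Bystander, to be left alone: glass bottle with blue cap, 86 mm diameter, 170 mm tall; origin at the centre of its underside.
- beaker: Bystander, to be left alone: open glass beaker, 76 mm diameter, 95 mm tall; origin at the centre of its underside.
- pipette: Bystander, to be left alone: white pipette lying down, about 230 mm long, origin near its middle.
There are look-alikes about, which are no part of the job. Of the things like the pry_tool, leave any that is purple or yellow; of the rest the smaller one is meant.

How it is judged:
On the way, in this order (a step that is already met when the one before it is completed fails the run):
1. the cover is pried up off its catches with the tool (angle between cover's own z axis and vertical above 0.25 rad and contact force between pry_tool and cover above 0.05 N), for 0.05 s.
2. the cover is swung over to lie open on the far side (angle between cover's own z axis and vertical above 1.9 rad), for 0.2 s.
3. the tool is back in its stand and released (horizontal distance between pry_tool and stand_seat below 0.012 m and z of pry_tool in the frame of stand_seat below 0.008 m and angle between pry_tool's own z axis and vertical below 0.2 rad and contact force between the fingers and pry_tool below 0.1 N), for 0.2 s.
4. the anchor is seated in the pocket with its crossbar along the rail, and let go (horizontal distance between anchor and pocket below 0.006 m and z of anchor in the frame of pocket between -0.003 and 0.003 m and angle between anchor's own z axis and vertical below 0.1 rad and angle between the x axis of anchor and the y axis of rail, either way round below 0.3 rad and contact force between the fingers and anchor below 0.1 N), for 0.2 s.
5. the anchor is turned a quarter turn, across the rail (horizontal distance between anchor and pocket below 0.006 m and z of anchor in the frame of pocket between -0.003 and 0.003 m and angle between anchor's own z axis and vertical below 0.1 rad and angle between the x axis of anchor and the x axis of rail, either way round below 0.35 rad), for 0.2 s.
At the end, for the whole second after the job is handed in: Cover open past 109 degrees; tool in its stand (within 12 mm across, 8 mm of fully down, tilt under 0.2 rad); anchor seated (within 6 mm of the pocket centre, 3 mm of its floor, tilt under 0.1 rad), crossbar across the rail within 20 degrees; both released, at rest; bystanders within 30 mm (all of step 3 and all of step 5 and angle between cover's own z axis and vertical above 1.9 rad and contact force between the fingers and anchor below 0.1 N and linear speed of each of anchor, pry_tool below 0.02 m/s and angular speed of anchor below 0.1 rad/s); the robot touches nothing.
It fails at once if a bystander is pushed more than 30 mm or tipped over (distance of any of tip_box, well_plate, tube_rack, media_bottle, beaker, pipette from where it was at the start of the episode above 0.03 m or angle between any of tip_box, well_plate, tube_rack, media_bottle, beaker, pipette's own z axis and vertical above 0.5 rad).
It also fails if it takes over 72 s, if anything falls off the work surface, if the arm or the gripper's body presses on something with over 40 N, if the wrist force passes 120 N, or if a joint passes its speed limit or range.

## Working session

There is one attempt and no reset: what is moved stays moved. The work goes in short steps, Python scripts to look and compute and a shell command to move; the robot and the scene stay as the last step left them, time stands still between calls to the robot, and variables do not carry over. Pictures are saved under pics/ and viewed, and the job is handed in when it is done.

```bash
ls; mkdir -p pics; cat > h.py <<'E'
import numpy as np, cv2
from rig import ctrl, eyes
def cap(n,tag):
    d=eyes.capture(n); cv2.imwrite(f'pics/{tag}.png',d['color']); np.savez(f'pics/{tag}.npz',**d); return d
def load(tag): return dict(np.load(f'pics/{tag}.npz'))
def pts(d):
    z=d['range_z']; v,u=np.mgrid[:z.shape[0],:z.shape[1]]
    P=np.stack([(u-d['cx'])/d['fx']*z,(v-d['cy'])/d['fy']*z,z],-1)
    T=d['cam_to_world']; return P@T[:3,:3].T+T[:3,3]
def ray(d,u,v,h):
    T=d['cam_to_world']; r=T[:3,:3]@np.array([(u-d['cx'])/d['fx'],(v-d['cy'])/d['fy'],1.]); o=T[:3,3]
    return o+r*(h-o[2])/r[2]
def st():
    o=ctrl.get_obs(); print('t',round(o['clock'],2),'p',np.round(o['eef_pos'],4),'R',np.round(o['ee_rot'],3).tolist(),'f',np.round(o['ft_force'],1),'w',round(o['grip_width'],4)); return o
E
python3 - <<'E'
from h import *
for n in('side','top'):
    d=cap(n,n+'0'); print(n,np.round(d['cam_to_world'],3).tolist(),d['fx'],d['cx'],d['cy'])
o=st(); print(o['joint_positions'],ctrl.hold_point_z)
E
```

```text
pics
side [[-0.987, -0.093, 0.128, 0.374], [-0.157, 0.532, -0.832, 1.147], [0.009, -0.842, -0.54, 0.795], [0.0, 0.0, 0.0, 1.0]] 450.409548308216 323.75147577618003 194.13829606422237
top [[0.019, -0.993, 0.117, 0.385], [-1.0, -0.02, -0.013, 0.007], [0.016, -0.117, -0.993, 1.432], [0.0, 0.0, 0.0, 1.0]] 424.32643746893365 323.35298491334015 195.2897805588969
t 0.1 p [0.1268 0.5349 0.2077] R [[-0.973, 0.231, -0.0], [0.231, 0.973, -0.001], [0.0, -0.001, -1.0]] f [-0.5 -0.1  0.4] w 0.0855
[ 1.25341481e+00  3.51170577e-01  1.65230823e+00  2.47055188e-06
  1.13909737e+00 -8.46198929e-02] -0.0187
```

View pics/side0.png

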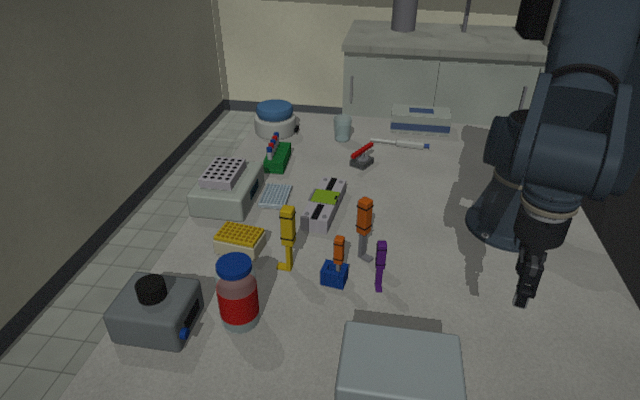

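View pics/top0.png

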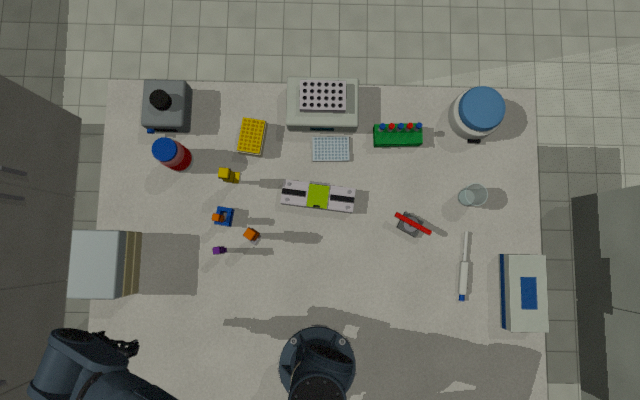

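The pry-tool candidates in the top view are:
- orange in the blue stand, at (220,217)
- a bigger orange one standing free, at (251,234)
- purple, at (218,250)
- yellow, at (229,175)

Purple and yellow are excluded, and the smaller orange one, in the blue stand, fits. I'll confirm it in a crop.

```bash
python3 - <<'E'
from h import *
a=load('side0')['color'][160:300,260:420]; b=load('top0')['color'][160:260,190:370]; c=load('top0')['color'][190:250,380:450]
a=cv2.resize(a,None,fx=2.4,fy=2.4,interpolation=2); b=cv2.resize(b,None,fx=2.2,fy=2.2,interpolation=2);c=cv2.resize(c,None,fx=2,fy=2)
W=np.zeros((340,384+396,3),np.uint8); W[:336,:384]=a; W[:220,384:]=b; W[220:340,384:384+140]=c
cv2.imwrite('pics/crop1.png',W)
# measurements
for tag in('top0','side0'):
    d=load(tag); P=pts(d); hsv=cv2.cvtColor(d['color'],cv2.COLOR_BGR2HSV)
    H,S,V=[hsv[...,i].astype(int) for i in range(3)]; z=P[...,2]
    M={'orange':(H>7)&(H<17)&(S>150),'blue':(H>105)&(H<120)&(S>150),'lime':(H>30)&(H<45)&(S>150),'red':((H<6)|(H>174))&(S>150)}
    for k,m in M.items():
        n,l,s,c=cv2.connectedComponentsWithStats(m.astype(np.uint8))
        for i in range(1,n):
            if s[i,4]>25:
                q=P[(l==i)]; q=q[q[:,2]>-.05]
                print(tag,k,np.round(c[i]),s[i,4],'med',np.round(np.median(q,0),3),'min',np.round(q.min(0),3),'max',np.round(q.max(0),3))
E
```

```text
top0 orange [217. 217.] 74 med [0.464 0.31  0.138] min [0.455 0.304 0.073] max [0.474 0.328 0.145]
top0 orange [251. 234.] 130 med [0.414 0.201 0.178] min [0.399 0.187 0.109] max [0.431 0.223 0.187]
top0 blue [150. 130.] 30 med [0.753 0.565 0.053] min [0.745 0.55  0.044] max [0.759 0.579 0.061]
top0 blue [164. 149.] 450 med [0.664 0.473 0.169] min [0.385 0.007 0.158] max [0.701 0.51  1.432]
top0 blue [225. 215.] 180 med [0.483 0.302 0.045] min [0.445 0.287 0.01 ] max [0.506 0.342 0.056]
top0 blue [502. 276.] 102 med [ 0.293 -0.602  0.028] min [ 0.227 -0.605  0.014] max [ 0.367 -0.598  0.044]
top0 blue [529. 293.] 347 med [ 0.248 -0.662  0.082] min [ 0.201 -0.686  0.074] max [0.385 0.007 1.432]
top0 blue [461. 297.] 26 med [ 0.225 -0.469  0.019] min [ 0.216 -0.476  0.01 ] max [ 0.232 -0.463  0.025]
top0 blue [503. 314.] 68 med [ 0.175 -0.601  0.031] min [ 0.133 -0.604  0.018] max [ 0.223 -0.598  0.042]
top0 lime [318. 196.] 451 med [0.546 0.006 0.051] min [ 0.385 -0.027  0.043] max [0.585 0.042 1.432]
top0 red [183. 161.] 205 med [0.644 0.439 0.077] min [0.622 0.43  0.035] max [0.693 
[... 224 characters left out ...]
range [339. 250.] 259 med [0.463 0.329 0.113] min [0.453 0.311 0.07 ] max [0.474 0.335 0.144]
side0 blue [233. 266.] 796 med [0.662 0.485 0.17 ] min [0.374 0.44  0.156] max [0.699 1.147 0.795]
side0 blue [334. 275.] 571 med [0.475 0.337 0.038] min [ 0.374  0.238 -0.001] max [0.504 1.147 0.795]
side0 blue [184. 333.] 100 med [0.749 0.574 0.052] min [0.745 0.548 0.038] max [0.759 0.584 0.059]
side0 lime [325. 196.] 294 med [0.545 0.01  0.051] min [ 0.505 -0.034  0.045] max [0.584 0.047 0.056]
side0 red [361. 150.] 116 med [ 0.462 -0.288  0.064] min [ 0.426 -0.356  0.053] max [ 0.494 -0.238  0.071]
side0 red [239. 309.] 971 med [0.648 0.514 0.072] min [0.374 0.468 0.032] max [0.697 1.147 0.795]
```

View pics/crop1.png

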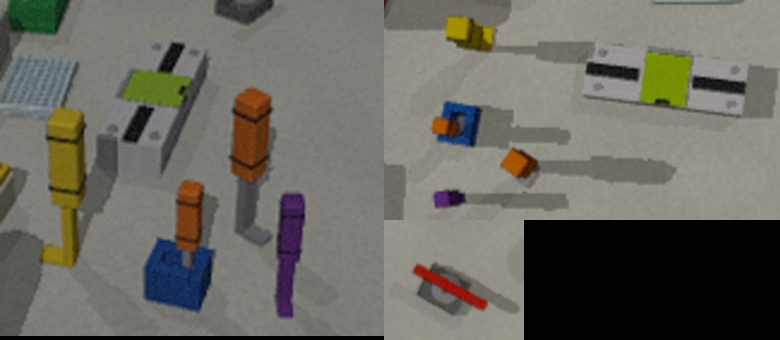

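The crop confirms it: the small orange tool sits in the blue stand (handle top about 0.144 m), and the free-standing one at (251,234) is bigger (0.187 m). Next I'll measure poses precisely.

```bash
cat > meas.py <<'E'
from h import *
def rect(q):
    (c,s,a)=cv2.minAreaRect((q[:,:2]*1000).astype(np.float32)); return np.round(c,1),np.round(s,1),round(a,1)
def region(P,x,y,z):
    m=(abs(P[...,0]-x[0])<x[1])&(abs(P[...,1]-y[0])<y[1])&(P[...,2]>z[0])&(P[...,2]<z[1]); return m
E
python3 - <<'E'
from meas import *
for tag in('top0','side0'):
    d=load(tag);P=pts(d);hsv=cv2.cvtColor(d['color'],cv2.COLOR_BGR2HSV);H,S=hsv[...,0].astype(int),hsv[...,1].astype(int)
    m=region(P,(.54,.08),(0,.17),(.036,.058)); print(tag,'rail',rect(P[m]),np.median(P[m],0))
    l=(H>30)&(H<45)&(S>130); k=m&l; print(' lime',rect(P[k]))
    b=(H>100)&(H<122)&(S>130)&region(P,(.475,.08),(.30,.08),(.038,.054)); print(' stand',rect(P[b]),np.median(P[b],0))
    o=(H>5)&(H<19)&(S>130)&region(P,(.475,.05),(.31,.05),(.135,.15)); print(' handle top',rect(P[o]),np.median(P[o],0),o.sum())
    o=(H>5)&(H<19)&(S>130)&region(P,(.475,.05),(.31,.05),(.06,.15)); print(' handle all',rect(P[o]))
    r=((H<8)|(H>172))&(S>130)&region(P,(.46,.1),(-.3,.1),(.05,.09)); print(' bar',rect(P[r]),np.median(P[r],0),r.sum())
    g=region(P,(.46,.08),(-.3,.08),(.015,.035)); print(' park',rect(P[g]),np.median(P[g],0),g.sum())
E
```

```text
top0 rail (array([549.5,   6.7]), array([240.3,  84.9]), 84.0) [0.54775814 0.00620979 0.04709519]
 lime (array([545.9,   7.4]), array([66.5, 76.8]), 83.0)
 stand (array([475. , 314.8]), array([49.2, 57.9]), 82.0) [0.48341485 0.30529104 0.04561939]
 handle top (array([464.3, 316.3]), array([18.7, 22.2]), 1.5) [0.46416443 0.31594146 0.13974711] 48
 handle all (array([464.6, 316.1]), array([23.1, 19.6]), 88.3)
 bar (array([ 461.5, -302.2]), array([128. ,  16.7]), 61.9) [ 0.46147489 -0.30245239  0.06565644] 201
 park (array([ 461.1, -303.1]), array([71. , 60.6]), 62.0) [ 0.45670986 -0.30114456  0.02587051] 263
side0 rail (array([548.8,   9.3]), array([248.4,  84.6]), 83.7) [0.5476472  0.03392761 0.04713686]
 lime (array([544.3,   6.2]), array([86. , 75.9]), 83.4)
 stand (array([473.3, 318.2]), array([52. , 58.1]), 81.9) [0.47546897 0.32815334 0.04550114]
 handle top (array([463.4, 319.5]), array([24.1, 21. ]), 80.5) [0.46338336 0.32256662 0.13992951] 69
 handle all (array([463.6, 321.1]), array([26.9, 21.3]), 81.9)
 bar (array([ 458., -298.]), array([131.2,  18.8]), 61.3) [ 0.46120781 -0.2891742   0.06430918] 121
 park (array([ 458.4, -298.1]), array([79. , 59.5]), 58.4) [ 0.45512763 -0.28261492  0.02454092] 170
```

```bash
cat > plan.py <<'E'
from h import *
from scipy.spatial.transform import Rotation as Ro
def go(target,yaw_y=None,o=None):
    """print full-scale amounts in current tool axes to reach target TCP; yaw_y = desired angle(deg) of tool y, tool z straight down"""
    o=o or ctrl.get_obs(); p=np.array(o['eef_pos']);R=np.array(o['ee_rot'])
    sh=R.T@(np.array(target)-p)/.025
    print('shift FS now axes',np.round(sh,2))
    if yaw_y is not None:
        a=np.radians(yaw_y); y=np.array([np.cos(a),np.sin(a),0]); z=np.array([0,0,-1.]); Rt=np.c_[np.cross(y,z),y,z]
        w=Ro.from_matrix(R.T@Rt).as_rotvec(); print('turn FS',np.round(w/.5,3),'shift in target axes',np.round(Rt.T@(np.array(target)-p)/.025,2))
E
python3 - <<'E'
from meas import *; from plan import go
d=load('top0');P=pts(d);hsv=cv2.cvtColor(d['color'],cv2.COLOR_BGR2HSV);H,S=hsv[...,0].astype(int),hsv[...,1].astype(int)
v,u=np.mgrid[:400,:640]
for n,(a,b,lo,hi) in {'yellow':(229,175,20,34),'purple':(218,250,125,155),'orange2':(251,234,5,19)}.items():
    m=(abs(u-a)<14)&(abs(v-b)<14)&(H>lo)&(H<hi)&(S>100); q=P[m]; print(n,m.sum(),q.min(0).round(3),q.max(0).round(3))
# rail sharper: top plane only
m=region(P,(.54,.08),(0,.17),(.0425,.058)); print(rect(P[m]))
go([.464,.3165,.208],-8); st()
E
```

```text
yellow 255 [ 0.385  0.007 -0.003] [0.644 0.349 1.432]
purple 79 [0.356 0.299 0.016] [0.374 0.32  0.14 ]
orange2 140 [0.385 0.007 0.099] [0.431 0.224 1.432]
(array([549.6,   6.5]), array([239.9,  84.9]), 83.6)
shift FS now axes [-1.514e+01 -5.390e+00 -1.000e-02]
turn FS [-2.000e-03  1.000e-03  2.955e+00] shift in target axes [-6.770e+00  1.457e+01 -1.000e-02]
t 0.1 p [0.1268 0.5349 0.2077] R [[-0.973, 0.231, -0.0], [0.231, 0.973, -0.001], [0.0, -0.001, -1.0]] f [-0.5 -0.1  0.4] w 0.0855
```

```bash
python3 -m creep '[{"dx":-0.84,"dy":-0.3,"gripper":1},{"dx":-0.84,"dy":-0.3,"gripper":1},{"dx":-0.84,"dy":-0.3,"gripper":1},{"dx":-0.84,"dy":-0.3,"gripper":1},{"dx":-0.84,"dy":-0.3,"gripper":1},{"dx":-0.84,"dy":-0.3,"gripper":1},{"dx":-0.84,"dy":-0.3,"gripper":1},{"dx":-0.84,"dy":-0.3,"gripper":1},{"dx":-0.84,"dy":-0.3,"gripper":1},{"dx":-0.84,"dy":-0.3,"gripper":1},{"dx":-0.84,"dy":-0.3,"gripper":1},{"dx":-0.84,"dy":-0.3,"gripper":1},{"dx":-0.84,"dy":-0.3,"gripper":1},{"dx":-0.84,"dy":-0.3,"gripper":1},{"dx":-0.84,"dy":-0.3,"gripper":1},{"dx":-0.84,"dy":-0.3,"gripper":1},{"dx":-0.84,"dy":-0.3,"gripper":1},{"dx":-0.84,"dy":-0.3,"gripper":1}]' 80; python3 -m creep '[{"wz":0.246},{"wz":0.246},{"wz":0.246},{"wz":0.246},{"wz":0.246},{"wz":0.246},{"wz":0.246},{"wz":0.246},{"wz":0.246},{"wz":0.246},{"wz":0.246},{"wz":0.246}]'; python3 - <<'E'
from plan import *
st(); go([.464,.3165,.087],-8)
E
```

```text
t 0.1 p [0.1268 0.5349 0.2077] R [[-0.973, 0.231, -0.0], [0.231, 0.973, -0.001], [0.0, -0.001, -1.0]] f [-0.5 -0.1  0.4] w 0.0855
shift FS now axes [-15.14  -5.38   4.83]
turn FS [-2.000e-03  1.000e-03  2.955e+00] shift in target axes [-6.77 14.57  4.83]schema error: expected keys wx, wy, wz, dx, dy, dz, gripper
schema error: expected keys wx, wy, wz, dx, dy, dz, gripper
```

```bash
python3 -m creep '[{"wx":0,"wy":0,"wz":0,"dx":-0.84,"dy":-0.3,"dz":0,"gripper":1},{"wx":0,"wy":0,"wz":0,"dx":-0.84,"dy":-0.3,"dz":0,"gripper":1},{"wx":0,"wy":0,"wz":0,"dx":-0.84,"dy":-0.3,"dz":0,"gripper":1},{"wx":0,"wy":0,"wz":0,"dx":-0.84,"dy":-0.3,"dz":0,"gripper":1},{"wx":0,"wy":0,"wz":0,"dx":-0.84,"dy":-0.3,"dz":0,"gripper":1},{"wx":0,"wy":0,"wz":0,"dx":-0.84,"dy":-0.3,"dz":0,"gripper":1},{"wx":0,"wy":0,"wz":0,"dx":-0.84,"dy":-0.3,"dz":0,"gripper":1},{"wx":0,"wy":0,"wz":0,"dx":-0.84,"dy":-0.3,"dz":0,"gripper":1},{"wx":0,"wy":0,"wz":0,"dx":-0.84,"dy":-0.3,"dz":0,"gripper":1},{"wx":0,"wy":0,"wz":0,"dx":-0.84,"dy":-0.3,"dz":0,"gripper":1},{"wx":0,"wy":0,"wz":0,"dx":-0.84,"dy":-0.3,"dz":0,"gripper":1},{"wx":0,"wy":0,"wz":0,"dx":-0.84,"dy":-0.3,"dz":0,"gripper":1},{"wx":0,"wy":0,"wz":0,"dx":-0.84,"dy":-0.3,"dz":0,"gripper":1},{"wx":0,"wy":0,"wz":0,"dx":-0.84,"dy":-0.3,"dz":0,"gripper":1},{"wx":0,"wy":0,"wz":0,"dx":-0.84,"dy":-0.3,"dz":0,"gripper":1},{"wx":0,"wy":0,"wz":0,"dx":-0.84,"dy":-0.3,"dz":0,"gripper":1},{"wx":0,"wy":0,"wz":0,"dx":-0.84,"dy":-0.3,"dz":0,"gripper":1},{"wx":0,"wy":0,"wz":0,"dx":-0.84,"dy":-0.3,"dz":0,"gripper":1}]' 80; python3 -m creep '[{"wx":0,"wy":0,"wz":0.246,"dx":0,"dy":0,"dz":0,"gripper":1},{"wx":0,"wy":0,"wz":0.246,"dx":0,"dy":0,"dz":0,"gripper":1},{"wx":0,"wy":0,"wz":0.246,"dx":0,"dy":0,"dz":0,"gripper":1},{"wx":0,"wy":0,"wz":0.246,"dx":0,"dy":0,"dz":0,"gripper":1},{"wx":0,"wy":0,"wz":0.246,"dx":0,"dy":0,"dz":0,"gripper":1},{"wx":0,"wy":0,"wz":0.246,"dx":0,"dy":0,"dz":0,"gripper":1},{"wx":0,"wy":0,"wz":0.246,"dx":0,"dy":0,"dz":0,"gripper":1},{"wx":0,"wy":0,"wz":0.246,"dx":0,"dy":0,"dz":0,"gripper":1},{"wx":0,"wy":0,"wz":0.246,"dx":0,"dy":0,"dz":0,"gripper":1},{"wx":0,"wy":0,"wz":0.246,"dx":0,"dy":0,"dz":0,"gripper":1},{"wx":0,"wy":0,"wz":0.246,"dx":0,"dy":0,"dz":0,"gripper":1},{"wx":0,"wy":0,"wz":0.246,"dx":0,"dy":0,"dz":0,"gripper":0.5}]'; python3 - <<'E'
from plan import *
st(); go([.464,.3165,.087],-8)
cap('side','side1'); cap('top','top1')
E
```

```text
clock: 1.6
eef_pos: [0.4642, 0.3158, 0.2079]
ee_rot: [[-0.973, 0.231, -0.001], [0.231, 0.973, -0.0], [0.001, -0.0, -1.0]]
ft_force: [-1.1, -0.2, -0.9]
grip_width: 0.0855
clock: 2.6
eef_pos: [0.4633, 0.3165, 0.2078]
ee_rot: [[0.144, 0.99, -0.001], [0.99, -0.144, -0.0], [-0.0, -0.001, -1.0]]
ft_force: [-0.6, 0.0, 0.3]
grip_width: 0.0751
t 2.6 p [0.4633 0.3165 0.2078] R [[0.144, 0.99, -0.001], [0.99, -0.144, -0.0], [-0.0, -0.001, -1.0]] f [-0.6  0.   0.3] w 0.0751
shift FS now axes [0.01 0.03 4.83]
turn FS [-0.001  0.001 -0.009] shift in target axes [0.   0.03 4.83]
```

```bash
python3 - <<'E'
from h import *
a=cv2.resize(load('side1')['color'][100:300,240:440],None,fx=2,fy=2,interpolation=2);b=cv2.resize(load('top1')['color'][140:300,150:350],None,fx=2,fy=2,interpolation=2)
W=np.zeros((400,800,3),np.uint8);W[:,:400]=a;W[:320,400:]=b;cv2.imwrite('pics/c2.png',W)
E
```

```text
(no output)
```

View pics/c2.png

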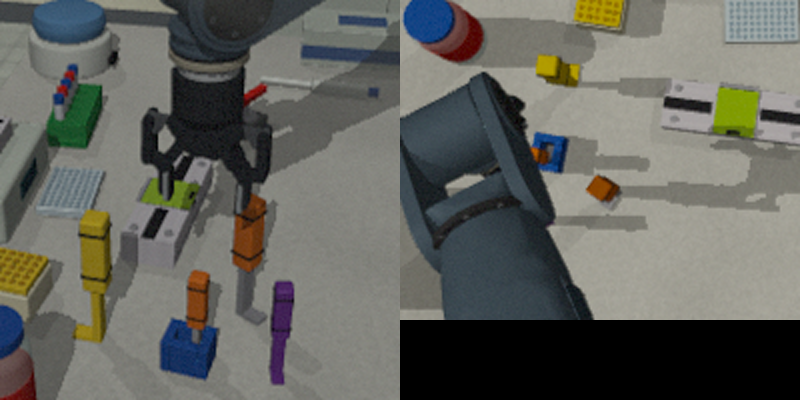

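```bash
python3 -m creep '[{"wx":0,"wy":0,"wz":0,"dx":0,"dy":0.03,"dz":0.7,"gripper":0.3},{"wx":0,"wy":0,"wz":0,"dx":0,"dy":0,"dz":0.7,"gripper":0.3},{"wx":0,"wy":0,"wz":0,"dx":0,"dy":0,"dz":0.7,"gripper":0.3},{"wx":0,"wy":0,"wz":0,"dx":0,"dy":0,"dz":0.7,"gripper":0.3},{"wx":0,"wy":0,"wz":0,"dx":0,"dy":0,"dz":0.7,"gripper":0.3},{"wx":0,"wy":0,"wz":0,"dx":0,"dy":0,"dz":0.7,"gripper":0.3},{"wx":0,"wy":0,"wz":0,"dx":0,"dy":0,"dz":0.63,"gripper":0.3},{"wx":0,"wy":0,"wz":0,"dx":0,"dy":0,"dz":0,"gripper":0.3}]' 80; python3 -m creep '[{"wx":0,"wy":0,"wz":0,"dx":0,"dy":0,"dz":0,"gripper":-1},{"wx":0,"wy":0,"wz":0,"dx":0,"dy":0,"dz":0,"gripper":-1},{"wx":0,"wy":0,"wz":0,"dx":0,"dy":0,"dz":0,"gripper":-1},{"wx":0,"wy":0,"wz":0,"dx":0,"dy":0,"dz":0,"gripper":-1},{"wx":0,"wy":0,"wz":0,"dx":0,"dy":0,"dz":0,"gripper":-1},{"wx":0,"wy":0,"wz":0,"dx":0,"dy":0,"dz":0,"gripper":-1},{"wx":0,"wy":0,"wz":0,"dx":0,"dy":0,"dz":0,"gripper":-1},{"wx":0,"wy":0,"wz":0,"dx":0,"dy":0,"dz":0,"gripper":-1}]' 80;  python3 - <<'E'
from plan import *
st()
E
```

```text
clock: 3.37
eef_pos: [0.4627, 0.3156, 0.0845]
ee_rot: [[0.133, 0.991, -0.004], [0.991, -0.133, -0.002], [-0.003, -0.004, -1.0]]
ft_force: [-0.4, -0.7, -0.7]
grip_width: 0.0557
clock: 4.03
eef_pos: [0.465, 0.3169, 0.0888]
ee_rot: [[0.137, 0.991, 0.002], [0.991, -0.137, 0.001], [0.001, 0.002, -1.0]]
ft_force: [-1.5, -0.6, 6.3]
grip_width: 0.0208
t 4.03 p [0.465  0.3169 0.0888] R [[0.137, 0.991, 0.002], [0.991, -0.137, 0.001], [0.001, 0.002, -1.0]] f [-1.5 -0.6  6.3] w 0.0208
```

```bash
python3 -m creep '[{"wx":0,"wy":0,"wz":0,"dx":0,"dy":0,"dz":-0.3,"gripper":-1},{"wx":0,"wy":0,"wz":0,"dx":0,"dy":0,"dz":-0.5,"gripper":-1},{"wx":0,"wy":0,"wz":0,"dx":0,"dy":0,"dz":-0.6,"gripper":-1},{"wx":0,"wy":0,"wz":0,"dx":0,"dy":0,"dz":-0.6,"gripper":-1},{"wx":0,"wy":0,"wz":0,"dx":0,"dy":0,"dz":-0.6,"gripper":-1},{"wx":0,"wy":0,"wz":0,"dx":0,"dy":0,"dz":-0.6,"gripper":-1},{"wx":0,"wy":0,"wz":0,"dx":0,"dy":0,"dz":-0.6,"gripper":-1},{"wx":0,"wy":0,"wz":0,"dx":0,"dy":0,"dz":-0.2,"gripper":-1},{"wx":0,"wy":0,"wz":0,"dx":0,"dy":0,"dz":0,"gripper":-1}]';  python3 - <<'E'
from plan import *
o=st(); cap('side','side2')
# pre-notch target: rail C, yaw
C=np.array([.5485,.007]); a=np.radians(-6.2); ex=np.array([np.cos(a),np.sin(a)])
for s in(-.040-.024-.030,): 
    q=C+ex*s; print('origin pre-notch',q); go([q[0],q[1],.0825+.12],-6.2)
b=cv2.resize(load('side2')['color'][100:300,200:440],None,fx=3,fy=3,interpolation=2);cv2.imwrite('pics/c3.png',b)
E
```

```text
clock: 4.78
eef_pos: [0.4647, 0.3168, 0.1889]
ee_rot: [[0.137, 0.991, 0.002], [0.991, -0.137, 0.001], [0.001, 0.002, -1.0]]
ft_force: [0.2, -0.4, -1.7]
grip_width: 0.0209
t 4.78 p [0.4647 0.3168 0.1889] R [[0.137, 0.991, 0.002], [0.991, -0.137, 0.001], [0.001, 0.002, -1.0]] f [ 0.2 -0.4 -1.7] w 0.0209
origin pre-notch [0.45504981 0.01715194]
shift FS now axes [-11.91   1.28  -0.6 ]
turn FS [ 0.001 -0.001 -0.059] shift in target axes [-11.94   0.93  -0.59]
```

View pics/c3.png

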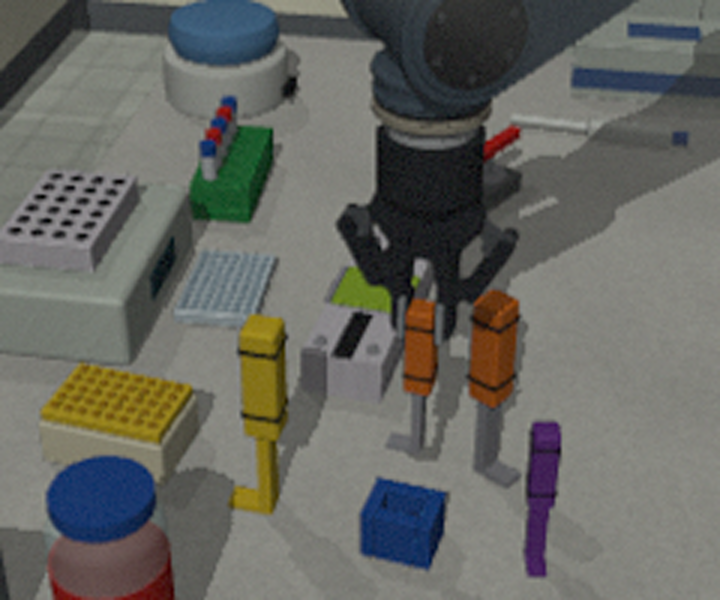

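```bash
python3 -m creep '[{"wx":0,"wy":0,"wz":0,"dx":0,"dy":0.3,"dz":-0.8,"gripper":-1},{"wx":0,"wy":0,"wz":0,"dx":0,"dy":0.3,"dz":-0.8,"gripper":-1},{"wx":0,"wy":0,"wz":0,"dx":0,"dy":0.3,"dz":-0.8,"gripper":-1},{"wx":0,"wy":0,"wz":0,"dx":-0.8,"dy":0,"dz":0,"gripper":-1},{"wx":0,"wy":0,"wz":0,"dx":-0.8,"dy":0,"dz":0,"gripper":-1},{"wx":0,"wy":0,"wz":0,"dx":-0.8,"dy":0,"dz":0,"gripper":-1},{"wx":0,"wy":0,"wz":0,"dx":-0.8,"dy":0,"dz":0,"gripper":-1},{"wx":0,"wy":0,"wz":0,"dx":-0.8,"dy":0,"dz":0,"gripper":-1},{"wx":0,"wy":0,"wz":0,"dx":-0.8,"dy":0,"dz":0,"gripper":-1},{"wx":0,"wy":0,"wz":0,"dx":-0.8,"dy":0,"dz":0,"gripper":-1},{"wx":0,"wy":0,"wz":0,"dx":-0.8,"dy":0,"dz":0,"gripper":-1},{"wx":0,"wy":0,"wz":0,"dx":-0.8,"dy":0,"dz":0,"gripper":-1},{"wx":0,"wy":0,"wz":0,"dx":-0.8,"dy":0,"dz":0,"gripper":-1},{"wx":0,"wy":0,"wz":0,"dx":-0.8,"dy":0,"dz":0,"gripper":-1},{"wx":0,"wy":0,"wz":0,"dx":-0.8,"dy":0,"dz":0,"gripper":-1},{"wx":0,"wy":0,"wz":0,"dx":-0.8,"dy":0,"dz":0,"gripper":-1},{"wx":0,"wy":0,"wz":-0.059,"dx":-0.8,"dy":0.2,"dz":0,"gripper":-1},{"wx":0,"wy":0,"wz":0,"dx":-0.4,"dy":0.2,"dz":0,"gripper":-1},{"wx":0,"wy":0,"wz":0,"dx":0,"dy":0,"dz":0,"gripper":-1}]';  python3 - <<'E'
from plan import *
o=st(); 
C=np.array([.5485,.007]); a=np.radians(-6.2); ex=np.array([np.cos(a),np.sin(a)])
q=C+ex*(-.094); go([q[0],q[1],.121],-6.2)
E
```

```text
clock: 6.42
eef_pos: [0.4572, 0.0235, 0.2468]
ee_rot: [[0.111, 0.994, -0.001], [0.994, -0.111, -0.0], [-0.0, -0.001, -1.0]]
ft_force: [-1.3, 0.7, -1.2]
grip_width: 0.0206
t 6.42 p [0.4572 0.0235 0.2468] R [[0.111, 0.994, -0.001], [0.994, -0.111, -0.0], [-0.0, -0.001, -1.0]] f [-1.3  0.7 -1.2] w 0.0206
shift FS now axes [-0.26 -0.05  5.03]
turn FS [-0.002  0.001 -0.006] shift in target axes [-0.26 -0.06  5.03]
```

```bash
python3 -m creep '[{"wx":0,"wy":0,"wz":0,"dx":-0.26,"dy":-0.05,"dz":0.8,"gripper":-1},{"wx":0,"wy":0,"wz":0,"dx":0,"dy":0,"dz":0.8,"gripper":-1},{"wx":0,"wy":0,"wz":0,"dx":0,"dy":0,"dz":0.8,"gripper":-1},{"wx":0,"wy":0,"wz":0,"dx":0,"dy":0,"dz":0.8,"gripper":-1},{"wx":0,"wy":0,"wz":0,"dx":0,"dy":0,"dz":0.8,"gripper":-1},{"wx":0,"wy":0,"wz":0,"dx":0,"dy":0,"dz":0.6,"gripper":-1},{"wx":0,"wy":0,"wz":0,"dx":0,"dy":0,"dz":0.4,"gripper":-1},{"wx":0,"wy":0,"wz":0,"dx":0,"dy":0,"dz":0,"gripper":-1},{"wx":0,"wy":0,"wz":0,"dx":0,"dy":0,"dz":0,"gripper":-1}]';  python3 - <<'E'
from plan import *
o=st(); 
C=np.array([.5485,.007]); a=np.radians(-6.2); ex=np.array([np.cos(a),np.sin(a)])
q=C+ex*(-.094); go([q[0],q[1],.121],-6.2)
d=cap('side','side3'); t=cap('top','top3')
W=np.zeros((540,800,3),np.uint8)
W[:,:480]=cv2.resize(d['color'][120:255,270:390],None,fx=4,fy=4,interpolation=2)
W[:320,480:]=cv2.resize(t['color'][160:240,280:360],None,fx=4,fy=4,interpolation=2); cv2.imwrite('pics/c4.png',W)
E
```

```text
clock: 7.17
eef_pos: [0.4549, 0.019, 0.1224]
ee_rot: [[0.108, 0.994, -0.001], [0.994, -0.108, 0.0], [0.0, -0.001, -1.0]]
ft_force: [0.4, 0.1, -0.8]
grip_width: 0.0208
t 7.17 p [0.4549 0.019  0.1224] R [[0.108, 0.994, -0.001], [0.994, -0.108, 0.0], [0.0, -0.001, -1.0]] f [ 0.4  0.1 -0.8] w 0.0208
shift FS now axes [-0.07  0.01  0.06]
turn FS [-0.002 -0.    -0.   ] shift in target axes [-0.07  0.01  0.06]
```

View pics/c4.png

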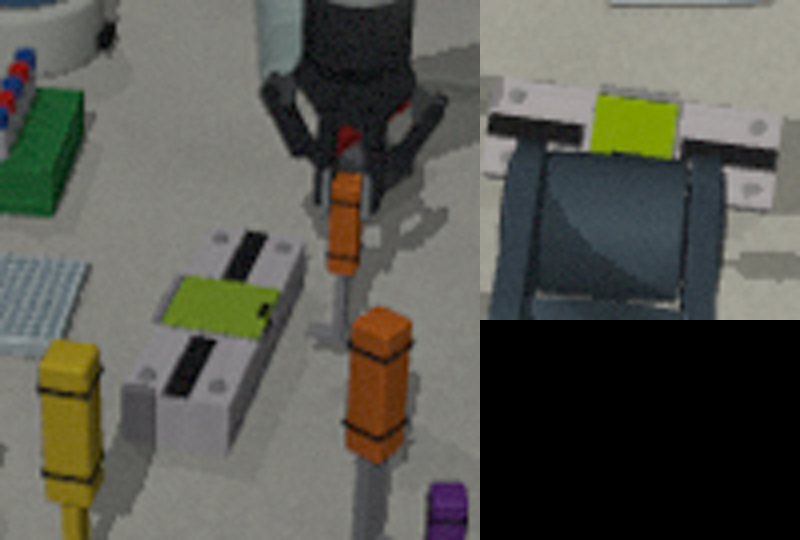

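```bash
python3 - <<'E'
from meas import *
d=load('side3');P=pts(d)
for v in range(196,210):
    print(v,[tuple((P[v,u]*1000).round().astype(int)) for u in range(346,358,2)])
m=region(P,(.475,.03),(.02,.03),(.0,.1));v,u=np.nonzero(m); print(len(v),P[m].min(0),P[m].max(0))
# rail -x face top edge near notch & black notch pixels
t=load('top0');h=cv2.cvtColor(t['color'],cv2.COLOR_BGR2HSV)[195:212,308:330,2]; print(h)
E
```

```text
196 [(np.int64(489), np.int64(-78), np.int64(2)), (np.int64(482), np.int64(-79), np.int64(2)), (np.int64(476), np.int64(-82), np.int64(0)), (np.int64(470), np.int64(-88), np.int64(-3)), (np.int64(455), np.int64(29), np.int64(74)), (np.int64(450), np.int64(19), np.int64(68))]
197 [(np.int64(488), np.int64(-78), np.int64(-2)), (np.int64(482), np.int64(-82), np.int64(-4)), (np.int64(475), np.int64(-74), np.int64(2)), (np.int64(469), np.int64(-75), np.int64(2)), (np.int64(455), np.int64(29), np.int64(70)), (np.int64(450), np.int64(19), np.int64(64))]
198 [(np.int64(488), np.int64(-70), np.int64(-1)), (np.int64(481), np.int64(-69), np.int64(1)), (np.int64(475), np.int64(-72), np.int64(-1)), (np.int64(468), np.int64(-73), np.int64(-1)), (np.int64(455), np.int64(21), np.int64(62)), (np.int64(449), np.int64(20), np.int64(61))]
199 [(np.int64(487), np.int64(-61), np.int64(1)), (np.int64(481), np.int64(-65), np.int64(-1)), (np.int64(474), np.int64(-64), np.int64(1)), (np.int64(468), np.int64(-66), np.int64(0)), (np.int64(455), np.int64(26), np.int64(61)), (np.int64(449), np.int64(19), np.int64
[... 3740 characters left out ...]
6 139 144 144 146 143 144 141
  138 113 120 154]
 [142 143 147 145 142  78  24  49  51  53  84 112 138 143 143 145 144 144
  138 110 131 154]
 [111 129 139 138 130  54  31  38  43  43  35  59 129 146 146 145 142 144
  142 113 156 156]
 [ 85  79  82  79  69  65  55  72  76  71  60  77 132 131 135 139 143 144
  143 108 154 152]
 [139 127 125 123 114  98  95  91  84  74  73  63  74  75  91 111 122 139
  138 117 148 151]
 [140 139 135 136 139 137 139 137 135 128 128 116 113  86  91  91  88  82
   81  94  93 114]
 [139 139 133 134 135 140 140 136 137 142 142 140 140 138 134 133 137 121
  126 115  98  93]
 [140 140 134 136 138 136 136 138 133 139 140 138 142 138 135 136 137 140
  140 138 137 139]]
```

```bash
python3 - <<'E'
from meas import *
t=load('top0')
print('stripe',ray(t,316.0,206.2,.051))
C=np.array([.5485,.007]); a=np.radians(-6.2); ex=np.array([np.cos(a),np.sin(a)]); ey=np.array([-ex[1],ex[0]])
s=ray(t,316.0,206.2,.051)[:2]-C; print('rail frame',s@ex,s@ey)
E
```

```text
stripe [0.51139325 0.01162645 0.051     ]
rail frame -0.03738936353516285 0.0005918798887737264
```

```bash
python3 -m creep '[{"wx":0,"wy":0,"wz":0,"dx":-0.07,"dy":0.3,"dz":0.02,"gripper":-1},{"wx":0,"wy":0,"wz":0,"dx":0,"dy":0.4,"dz":0,"gripper":-1},{"wx":0,"wy":0,"wz":0,"dx":0,"dy":0.4,"dz":0,"gripper":-1},{"wx":0,"wy":0,"wz":0,"dx":0,"dy":0.3,"dz":0,"gripper":-1},{"wx":0,"wy":0,"wz":0,"dx":0,"dy":0.3,"dz":0,"gripper":-1},{"wx":0,"wy":0,"wz":0,"dx":0,"dy":0.14,"dz":0,"gripper":-1},{"wx":0,"wy":0,"wz":0,"dx":0,"dy":0,"dz":0,"gripper":-1},{"wx":0,"wy":0,"wz":0,"dx":0,"dy":0,"dz":0,"gripper":-1}]';  python3 - <<'E'
from plan import *
o=st(); 
C=np.array([.5485,.007]); a=np.radians(-6.2); ex=np.array([np.cos(a),np.sin(a)])
q=C+ex*(-.048); go([q[0],q[1],.121],-6.2)
d=cap('side','side4')
cv2.imwrite('pics/c5.png',cv2.resize(d['color'][120:255,270:390],None,fx=4,fy=4,interpolation=2))
E
```

```text
clock: 7.93
eef_pos: [0.5003, 0.0118, 0.1217]
ee_rot: [[0.108, 0.994, -0.001], [0.994, -0.108, 0.0], [-0.0, -0.001, -1.0]]
ft_force: [-1.1, 0.0, -0.6]
grip_width: 0.0206
t 7.93 p [0.5003 0.0118 0.1217] R [[0.108, 0.994, -0.001], [0.994, -0.108, 0.0], [-0.0, -0.001, -1.0]] f [-1.1  0.  -0.6] w 0.0206
shift FS now axes [0.02 0.02 0.03]
turn FS [-0.001  0.    -0.001] shift in target axes [0.02 0.02 0.03]
```

View pics/c5.png

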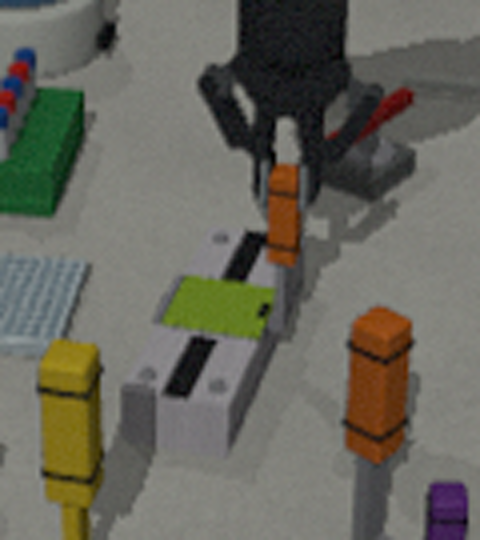

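```bash
python3 -m creep '[{"wx":0,"wy":0,"wz":0,"dx":0,"dy":0,"dz":-0.15,"gripper":-1},{"wx":0,"wy":0,"wz":0,"dx":0,"dy":0,"dz":-0.15,"gripper":-1},{"wx":0,"wy":0,"wz":0,"dx":0,"dy":0,"dz":-0.15,"gripper":-1},{"wx":0,"wy":0,"wz":0,"dx":0,"dy":0,"dz":-0.15,"gripper":-1},{"wx":0,"wy":0,"wz":0,"dx":0,"dy":0,"dz":-0.2,"gripper":-1},{"wx":0,"wy":0,"wz":0,"dx":0,"dy":0,"dz":-0.2,"gripper":-1},{"wx":0,"wy":0,"wz":0,"dx":0,"dy":0.03,"dz":-0.2,"gripper":-1},{"wx":0,"wy":0,"wz":0,"dx":0,"dy":0.03,"dz":-0.2,"gripper":-1},{"wx":0,"wy":0,"wz":0,"dx":0,"dy":0,"dz":0,"gripper":-1}]' 100;  python3 - <<'E'
from plan import *
o=st(); 
d=cap('side','side5')
cv2.imwrite('pics/c6.png',cv2.resize(d['color'][120:255,270:390],None,fx=4,fy=4,interpolation=2))
E
```

```text
clock: 8.73
eef_pos: [0.5026, 0.0116, 0.1582]
ee_rot: [[0.108, 0.994, 0.002], [0.994, -0.108, -0.0], [0.0, 0.002, -1.0]]
ft_force: [0.2, -0.7, -0.7]
grip_width: 0.0204
t 8.73 p [0.5026 0.0116 0.1582] R [[0.108, 0.994, 0.002], [0.994, -0.108, -0.0], [0.0, 0.002, -1.0]] f [ 0.2 -0.7 -0.7] w 0.0204
```

View pics/c6.png

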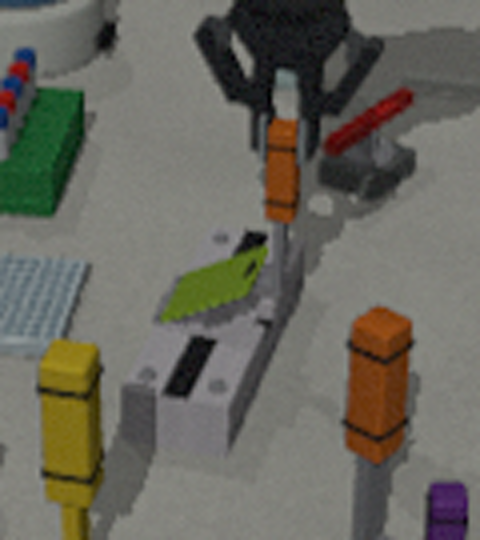

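```bash
python3 -m creep '[{"wx":0,"wy":0,"wz":0,"dx":0,"dy":0.32,"dz":-0.24,"gripper":-1},{"wx":0,"wy":0,"wz":0,"dx":0,"dy":0.32,"dz":-0.24,"gripper":-1},{"wx":0,"wy":0,"wz":0,"dx":0,"dy":0.26,"dz":-0.2,"gripper":-1},{"wx":0,"wy":0,"wz":0,"dx":0,"dy":0.26,"dz":-0.2,"gripper":-1},{"wx":0,"wy":0,"wz":0,"dx":0,"dy":0.3,"dz":-0.12,"gripper":-1},{"wx":0,"wy":0,"wz":0,"dx":0,"dy":0.3,"dz":-0.12,"gripper":-1},{"wx":0,"wy":0,"wz":0,"dx":0,"dy":0,"dz":0,"gripper":-1}]' 100;  python3 - <<'E'
from plan import *
o=st(); 
d=cap('side','side6')
cv2.imwrite('pics/c7.png',cv2.resize(d['color'][120:255,270:390],None,fx=4,fy=4,interpolation=2))
E
```

```text
clock: 9.37
eef_pos: [0.5472, 0.0067, 0.1854]
ee_rot: [[0.108, 0.994, 0.002], [0.994, -0.108, -0.0], [0.0, 0.002, -1.0]]
ft_force: [0.0, 1.0, -1.0]
grip_width: 0.0203
t 9.37 p [0.5472 0.0067 0.1854] R [[0.108, 0.994, 0.002], [0.994, -0.108, -0.0], [0.0, 0.002, -1.0]] f [ 0.  1. -1.] w 0.0203
```

View pics/c7.png

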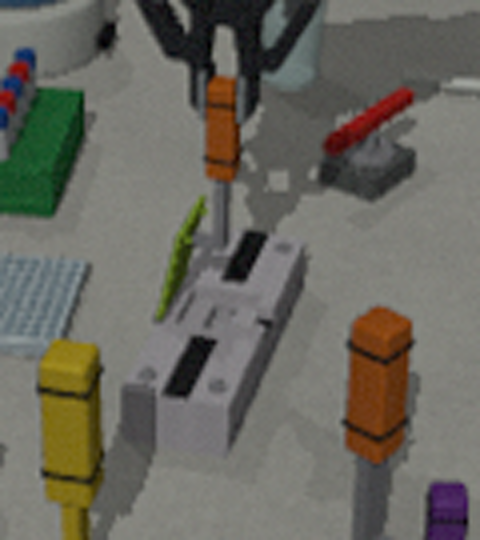

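Cover is close to upright (crop (180,255)), with the blade behind it. I'll continue over the top.

```bash
python3 -m creep '[{"wx":0,"wy":0,"wz":0,"dx":0,"dy":0.32,"dz":-0.04,"gripper":-1},{"wx":0,"wy":0,"wz":0,"dx":0,"dy":0.32,"dz":-0.04,"gripper":-1},{"wx":0,"wy":0,"wz":0,"dx":0,"dy":0.32,"dz":0.04,"gripper":-1},{"wx":0,"wy":0,"wz":0,"dx":0,"dy":0.32,"dz":0.04,"gripper":-1},{"wx":0,"wy":0,"wz":0,"dx":0,"dy":0.3,"dz":0.1,"gripper":-1},{"wx":0,"wy":0,"wz":0,"dx":0,"dy":0.3,"dz":0.1,"gripper":-1},{"wx":0,"wy":0,"wz":0,"dx":0,"dy":0.3,"dz":0.2,"gripper":-1},{"wx":0,"wy":0,"wz":0,"dx":0,"dy":0,"dz":0,"gripper":-1},{"wx":0,"wy":0,"wz":0,"dx":0,"dy":0,"dz":0,"gripper":-1},{"wx":0,"wy":0,"wz":0,"dx":0,"dy":0,"dz":0,"gripper":-1}]' 100;  python3 - <<'E'
from plan import *
o=st(); 
d=cap('side','side7')
cv2.imwrite('pics/c8.png',cv2.resize(d['color'][120:255,240:390],None,fx=4,fy=4,interpolation=2))
E
```

```text
clock: 10.25
eef_pos: [0.5997, 0.001, 0.1748]
ee_rot: [[0.108, 0.994, -0.0], [0.994, -0.108, 0.0], [-0.0, -0.0, -1.0]]
ft_force: [0.1, -0.5, -0.6]
grip_width: 0.0206
t 10.25 p [0.5997 0.001  0.1748] R [[0.108, 0.994, -0.0], [0.994, -0.108, 0.0], [-0.0, -0.0, -1.0]] f [ 0.1 -0.5 -0.6] w 0.0206
```

View pics/c8.png

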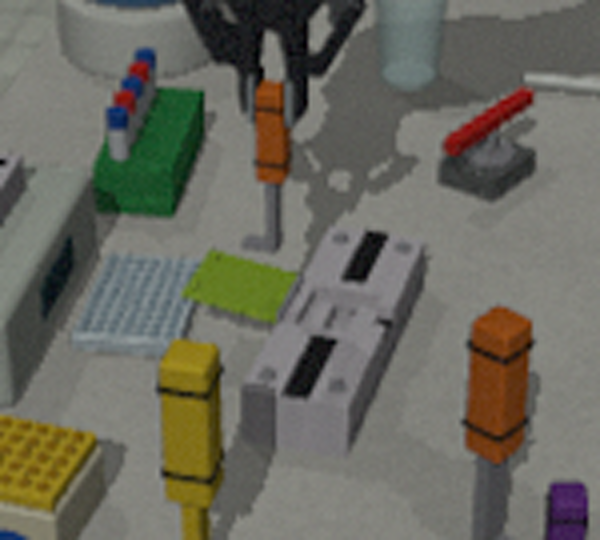

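```bash
python3 -m creep '[{"wx":0,"wy":0,"wz":0,"dx":0,"dy":-0.6,"dz":-0.6,"gripper":-1},{"wx":0,"wy":0,"wz":0,"dx":0,"dy":-0.8,"dz":-0.8,"gripper":-1},{"wx":0,"wy":0,"wz":0,"dx":0,"dy":-0.8,"dz":-0.8,"gripper":-1},{"wx":0,"wy":0,"wz":0,"dx":0,"dy":-0.8,"dz":-0.8,"gripper":-1},{"wx":0,"wy":0,"wz":0,"dx":0,"dy":-0.8,"dz":0,"gripper":-1},{"wx":0,"wy":0,"wz":0.059,"dx":0,"dy":-0.8,"dz":0,"gripper":-1},{"wx":0,"wy":0,"wz":0,"dx":0.8,"dy":0,"dz":0,"gripper":-1},{"wx":0,"wy":0,"wz":0,"dx":0.8,"dy":0,"dz":0,"gripper":-1},{"wx":0,"wy":0,"wz":0,"dx":0.8,"dy":0,"dz":0,"gripper":-1},{"wx":0,"wy":0,"wz":0,"dx":0.8,"dy":0,"dz":0,"gripper":-1},{"wx":0,"wy":0,"wz":0,"dx":0.8,"dy":0,"dz":0,"gripper":-1},{"wx":0,"wy":0,"wz":0,"dx":0.8,"dy":0,"dz":0,"gripper":-1},{"wx":0,"wy":0,"wz":0,"dx":0.8,"dy":0,"dz":0,"gripper":-1},{"wx":0,"wy":0,"wz":0,"dx":0.8,"dy":0,"dz":0,"gripper":-1},{"wx":0,"wy":0,"wz":0,"dx":0.8,"dy":0,"dz":0,"gripper":-1},{"wx":0,"wy":0,"wz":0,"dx":0.8,"dy":0,"dz":0,"gripper":-1},{"wx":0,"wy":0,"wz":0,"dx":0.8,"dy":0,"dz":0,"gripper":-1},{"wx":0,"wy":0,"wz":0,"dx":0.8,"dy":0,"dz":0,"gripper":-1},{"wx":0,"wy":0,"wz":0,"dx":0.8,"dy":0,"dz":0,"gripper":-1},{"wx":0,"wy":0,"wz":0,"dx":0.8,"dy":0,"dz":0,"gripper":-1}]' 100;  python3 - <<'E'
from plan import *
o=st(); go([.4648,.3169,.16],-7.9)
E
```

```text
clock: 11.97
eef_pos: [0.5239, 0.2918, 0.2503]
ee_rot: [[0.137, 0.991, 0.0], [0.991, -0.137, 0.0], [0.0, 0.0, -1.0]]
ft_force: [0.9, 1.4, -0.7]
grip_width: 0.0205
t 11.97 p [0.5239 0.2918 0.2503] R [[0.137, 0.991, 0.0], [0.991, -0.137, 0.0], [0.0, 0.0, -1.0]] f [ 0.9  1.4 -0.7] w 0.0205
shift FS now axes [ 0.67 -2.48  3.61]
turn FS [ 0.001 -0.    -0.   ] shift in target axes [ 0.67 -2.48  3.61]
```

```bash
python3 - <<'E'
from h import *
d=cap('side','side8')
cv2.imwrite('pics/c9.png',cv2.resize(d['color'][100:300,230:430],None,fx=3,fy=3,interpolation=2))
E
```

```text
(no output)
```

View pics/c9.png

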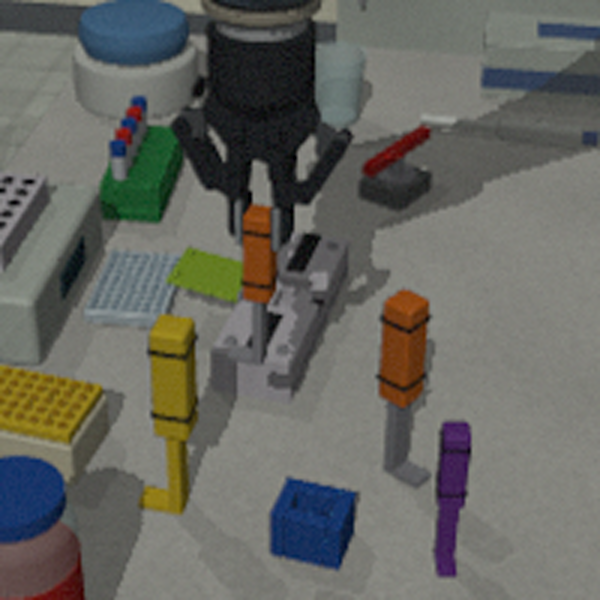

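```bash
python3 -m creep '[{"wx":0,"wy":0,"wz":0,"dx":0.17,"dy":-0.62,"dz":0,"gripper":-1},{"wx":0,"wy":0,"wz":0,"dx":0.17,"dy":-0.62,"dz":0,"gripper":-1},{"wx":0,"wy":0,"wz":0,"dx":0.17,"dy":-0.62,"dz":0,"gripper":-1},{"wx":0,"wy":0,"wz":0,"dx":0.16,"dy":-0.62,"dz":0,"gripper":-1},{"wx":0,"wy":0,"wz":0,"dx":0,"dy":0,"dz":0.8,"gripper":-1},{"wx":0,"wy":0,"wz":0,"dx":0,"dy":0,"dz":0.8,"gripper":-1},{"wx":0,"wy":0,"wz":0,"dx":0,"dy":0,"dz":0.8,"gripper":-1},{"wx":0,"wy":0,"wz":0,"dx":0,"dy":0,"dz":0.8,"gripper":-1},{"wx":0,"wy":0,"wz":0,"dx":0,"dy":0,"dz":0.4,"gripper":-1},{"wx":0,"wy":0,"wz":0,"dx":0,"dy":0,"dz":0,"gripper":-1},{"wx":0,"wy":0,"wz":0,"dx":0,"dy":0,"dz":0,"gripper":-1}]' 100;  python3 - <<'E'
from meas import *; from plan import go
o=st(); go([.4648,.3169,.0888],-7.9)
d=cap('side','side9');P=pts(d);hsv=cv2.cvtColor(d['color'],cv2.COLOR_BGR2HSV);H,S=hsv[...,0].astype(int),hsv[...,1].astype(int)
m=(H>5)&(H<19)&(S>130)&region(P,(.465,.05),(.31,.05),(.08,.25))
q=P[m]; 
for lo in(.13,.15,.17,.19): 
    k=q[(q[:,2]>lo)&(q[:,2]<lo+.02)]; print(lo,len(k),np.round(k.mean(0),4) if len(k) else '')
cv2.imwrite('pics/c10.png',cv2.resize(d['color'][150:300,280:400],None,fx=4,fy=4,interpolation=2))
E
```

```text
clock: 12.93
eef_pos: [0.4649, 0.3161, 0.1605]
ee_rot: [[0.137, 0.991, 0.0], [0.991, -0.137, 0.0], [0.0, 0.0, -1.0]]
ft_force: [0.2, 1.3, -0.3]
grip_width: 0.0203
t 12.93 p [0.4649 0.3161 0.1605] R [[0.137, 0.991, 0.0], [0.991, -0.137, 0.0], [0.0, 0.0, -1.0]] f [ 0.2  1.3 -0.3] w 0.0203
shift FS now axes [ 0.03 -0.01  2.87]
turn FS [ 0. -0. -0.] shift in target axes [ 0.03 -0.01  2.87]
0.13 27 [0.4627 0.328  0.1455]
0.15 68 [0.4622 0.3279 0.1604]
0.17 68 [0.4627 0.3285 0.1801]
0.19 63 [0.4641 0.3289 0.2001]
```

View pics/c10.png

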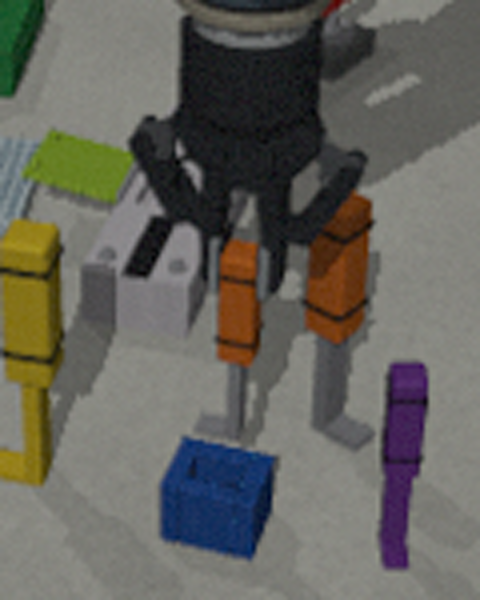

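```bash
python3 -m creep '[{"wx":0,"wy":0,"wz":0,"dx":0.03,"dy":0,"dz":0.5,"gripper":-1},{"wx":0,"wy":0,"wz":0,"dx":0,"dy":0,"dz":0.5,"gripper":-1},{"wx":0,"wy":0,"wz":0,"dx":0,"dy":0,"dz":0.3,"gripper":-1},{"wx":0,"wy":0,"wz":0,"dx":0,"dy":0,"dz":0.3,"gripper":-1},{"wx":0,"wy":0,"wz":0,"dx":0,"dy":0,"dz":0.3,"gripper":-1},{"wx":0,"wy":0,"wz":0,"dx":0,"dy":0,"dz":0.3,"gripper":-1},{"wx":0,"wy":0,"wz":0,"dx":0,"dy":0,"dz":0.3,"gripper":-1},{"wx":0,"wy":0,"wz":0,"dx":0,"dy":0,"dz":0.25,"gripper":-1},{"wx":0,"wy":0,"wz":0,"dx":0,"dy":0,"dz":0,"gripper":-1}]';  python3 - <<'E'
from plan import *
o=st(); go([.4648,.3169,.0888],-7.9)
E
```

```text
clock: 13.73
eef_pos: [0.4645, 0.3163, 0.0899]
ee_rot: [[0.138, 0.99, -0.002], [0.99, -0.138, -0.001], [-0.001, -0.001, -1.0]]
ft_force: [-0.8, 0.1, -1.0]
grip_width: 0.0204
t 13.73 p [0.4645 0.3163 0.0899] R [[0.138, 0.99, -0.002], [0.99, -0.138, -0.001], [-0.001, -0.001, -1.0]] f [-0.8  0.1 -1. ] w 0.0204
shift FS now axes [0.02 0.01 0.04]
turn FS [-0.003  0.002 -0.   ] shift in target axes [0.02 0.01 0.04]
```

```bash
python3 -m creep '[{"wx":0,"wy":0,"wz":0,"dx":0,"dy":0,"dz":0.04,"gripper":-1},{"wx":0,"wy":0,"wz":0,"dx":0,"dy":0,"dz":0,"gripper":0.3},{"wx":0,"wy":0,"wz":0,"dx":0,"dy":0,"dz":0,"gripper":0.3},{"wx":0,"wy":0,"wz":0,"dx":0,"dy":0,"dz":0,"gripper":0.3},{"wx":0,"wy":0,"wz":0,"dx":0,"dy":0,"dz":0,"gripper":0.3},{"wx":0,"wy":0,"wz":0,"dx":0,"dy":0,"dz":0,"gripper":0.3},{"wx":0,"wy":0,"wz":0,"dx":0,"dy":0,"dz":-0.5,"gripper":0.3},{"wx":0,"wy":0,"wz":0,"dx":0,"dy":0,"dz":-0.8,"gripper":0.3},{"wx":0,"wy":0,"wz":0,"dx":0,"dy":0,"dz":-1,"gripper":0.3},{"wx":0,"wy":0,"wz":0,"dx":0,"dy":0,"dz":-1,"gripper":0.3},{"wx":0,"wy":0,"wz":0,"dx":0,"dy":0,"dz":-1,"gripper":0.3},{"wx":0,"wy":0,"wz":0,"dx":0,"dy":0,"dz":-1,"gripper":0.3},{"wx":0,"wy":0,"wz":0,"dx":0,"dy":0,"dz":-1,"gripper":0.3},{"wx":0,"wy":0,"wz":0,"dx":0,"dy":0,"dz":0,"gripper":0.3}]';  python3 - <<'E'
from meas import *; from plan import go
o=st()
# anchor approach: jaw yaw -28 at (.461,-.302)
go([.461,-.302,.24],-28)
d=cap('side','side10');P=pts(d);hsv=cv2.cvtColor(d['color'],cv2.COLOR_BGR2HSV);H,S=hsv[...,0].astype(int),hsv[...,1].astype(int)
m=(H>5)&(H<19)&(S>130)&region(P,(.465,.05),(.31,.05),(.05,.25)); q=P[m]
for lo in(.06,.08,.1,.12): 
    k=q[(q[:,2]>lo)&(q[:,2]<lo+.02)]; print(lo,len(k),np.round(k.mean(0),4) if len(k) else '')
print('top',q[:,2].max())
b=(H>100)&(H<122)&(S>130)&region(P,(.475,.08),(.30,.08),(.038,.054)); print(' stand',rect(P[b]))
cv2.imwrite('pics/c11.png',cv2.resize(d['color'][150:300,280:400],None,fx=4,fy=4,interpolation=2))
E
```

```text
clock: 14.9
eef_pos: [0.4667, 0.3176, 0.2528]
ee_rot: [[0.138, 0.99, 0.007], [0.99, -0.138, 0.004], [0.005, 0.006, -1.0]]
ft_force: [0.5, -0.3, 0.1]
grip_width: 0.0552
t 14.9 p [0.4667 0.3176 0.2528] R [[0.138, 0.99, 0.007], [0.99, -0.138, 0.004], [0.005, 0.006, -1.0]] f [ 0.5 -0.3  0.1] w 0.0552
shift FS now axes [-24.58   3.18   0.42]
turn FS [ 0.01  -0.011  0.701] shift in target axes [-21.99  11.44   0.51]
0.06 26 [0.4621 0.3277 0.0751]
0.08 62 [0.4635 0.3278 0.0898]
0.1 64 [0.4629 0.328  0.1103]
0.12 75 [0.4636 0.3273 0.1315]
top 0.14301884911683782
 stand (array([473.5, 319.6]), array([52.5, 58.6]), 82.0)
```

View pics/c11.png

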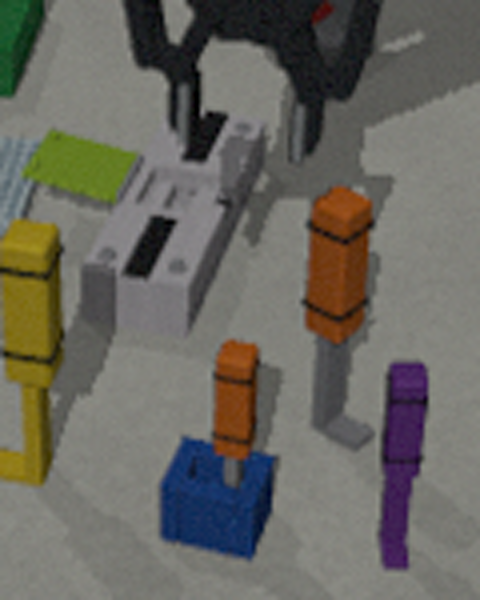

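```bash
python3 -m creep '[{"wx":0,"wy":0,"wz":0,"dx":-0.95,"dy":0.12,"dz":0,"gripper":0.3},{"wx":0,"wy":0,"wz":0,"dx":-0.95,"dy":0.12,"dz":0,"gripper":0.3},{"wx":0,"wy":0,"wz":0,"dx":-0.95,"dy":0.12,"dz":0,"gripper":0.3},{"wx":0,"wy":0,"wz":0,"dx":-0.95,"dy":0.12,"dz":0,"gripper":0.3},{"wx":0,"wy":0,"wz":0,"dx":-0.95,"dy":0.12,"dz":0,"gripper":0.3},{"wx":0,"wy":0,"wz":0,"dx":-0.95,"dy":0.12,"dz":0,"gripper":0.3},{"wx":0,"wy":0,"wz":0,"dx":-0.95,"dy":0.12,"dz":0,"gripper":0.3},{"wx":0,"wy":0,"wz":0,"dx":-0.95,"dy":0.12,"dz":0,"gripper":0.3},{"wx":0,"wy":0,"wz":0,"dx":-0.95,"dy":0.12,"dz":0,"gripper":0.3},{"wx":0,"wy":0,"wz":0,"dx":-0.95,"dy":0.12,"dz":0,"gripper":0.3},{"wx":0,"wy":0,"wz":0,"dx":-0.95,"dy":0.12,"dz":0,"gripper":0.3},{"wx":0,"wy":0,"wz":0,"dx":-0.95,"dy":0.12,"dz":0,"gripper":0.3},{"wx":0,"wy":0,"wz":0,"dx":-0.95,"dy":0.12,"dz":0,"gripper":0.3}]' && python3 -m creep '[{"wx":0,"wy":0,"wz":0,"dx":-0.95,"dy":0.12,"dz":0,"gripper":0.3},{"wx":0,"wy":0,"wz":0,"dx":-0.95,"dy":0.12,"dz":0,"gripper":0.3},{"wx":0,"wy":0,"wz":0,"dx":-0.95,"dy":0.12,"dz":0,"gripper":0.3},{"wx":0,"wy":0,"wz":0,"dx":-0.95,"dy":0.12,"dz":0,"gripper":0.3},{"wx":0,"wy":0,"wz":0,"dx":-0.95,"dy":0.12,"dz":0,"gripper":0.3},{"wx":0,"wy":0,"wz":0,"dx":-0.95,"dy":0.12,"dz":0,"gripper":0.3},{"wx":0,"wy":0,"wz":0,"dx":-0.95,"dy":0.12,"dz":0,"gripper":0.3},{"wx":0,"wy":0,"wz":0,"dx":-0.95,"dy":0.12,"dz":0,"gripper":0.3},{"wx":0,"wy":0,"wz":0,"dx":-0.95,"dy":0.12,"dz":0,"gripper":0.3},{"wx":0,"wy":0,"wz":0,"dx":-0.95,"dy":0.12,"dz":0,"gripper":0.3},{"wx":0,"wy":0,"wz":0,"dx":-0.95,"dy":0.12,"dz":0,"gripper":0.3},{"wx":0,"wy":0,"wz":0,"dx":-0.95,"dy":0.12,"dz":0,"gripper":0.3},{"wx":0,"wy":0,"wz":0,"dx":-0.95,"dy":0.12,"dz":0,"gripper":0.3},{"wx":0,"wy":0,"wz":0.234,"dx":0,"dy":0,"dz":0,"gripper":0.3},{"wx":0,"wy":0,"wz":0.234,"dx":0,"dy":0,"dz":0,"gripper":0.3},{"wx":0,"wy":0,"wz":0.234,"dx":0,"dy":0,"dz":0,"gripper":0.3},{"wx":0,"wy":0,"wz":0,"dx":0,"dy":0,"dz":0,"gripper":0.3}]'; python3 - <<'E'
from meas import *; from plan import go
o=st()
go([.461,-.302,.12],-28)
t=cap('top','top11'); P=pts(t)
cv2.imwrite('pics/c12.png',cv2.resize(t['color'][140:260,180:440],None,fx=3,fy=3,interpolation=2))
m=region(P,(.54,.08),(0,.17),(.040,.052)); print('rail',rect(P[m]))
E
```

```text
clock: 16.03
eef_pos: [0.4606, 0.0044, 0.2467]
ee_rot: [[0.137, 0.991, -0.001], [0.991, -0.137, 0.0], [-0.0, -0.001, -1.0]]
ft_force: [0.7, -1.1, 0.5]
grip_width: 0.0558
clock: 17.45
eef_pos: [0.4569, -0.3056, 0.2465]
ee_rot: [[0.475, 0.88, -0.001], [0.88, -0.475, 0.001], [0.0, -0.002, -1.0]]
ft_force: [1.3, -0.1, -0.0]
grip_width: 0.0553
t 17.45 p [ 0.4569 -0.3056  0.2465] R [[0.475, 0.88, -0.001], [0.88, -0.475, 0.001], [0.0, -0.002, -1.0]] f [ 1.3 -0.1 -0. ] w 0.0553
shift FS now axes [0.2  0.08 5.06]
turn FS [-0.004 -0.001 -0.012] shift in target axes [0.2  0.08 5.06]
rail (array([564.8,   4.9]), array([240.3, 115.2]), 83.9)
```

View pics/c12.png

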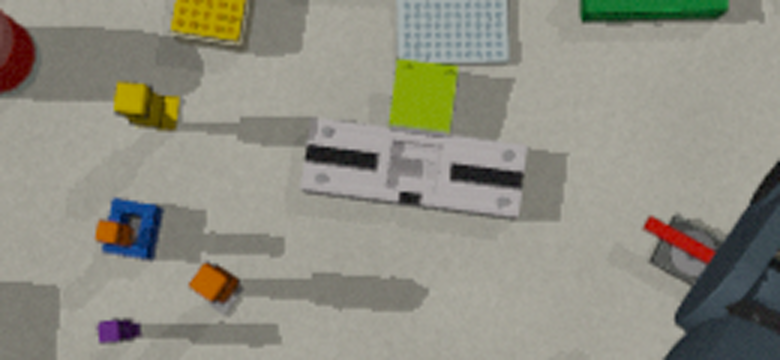

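```bash
python3 -m creep '[{"wx":0,"wy":0,"wz":-0.01,"dx":0.2,"dy":0.08,"dz":0.6,"gripper":0.3},{"wx":0,"wy":0,"wz":0,"dx":0,"dy":0,"dz":0.9,"gripper":0.3},{"wx":0,"wy":0,"wz":0,"dx":0,"dy":0,"dz":0.9,"gripper":0.3},{"wx":0,"wy":0,"wz":0,"dx":0,"dy":0,"dz":0.9,"gripper":0.3},{"wx":0,"wy":0,"wz":0,"dx":0,"dy":0,"dz":0.9,"gripper":0.3},{"wx":0,"wy":0,"wz":0,"dx":0,"dy":0,"dz":0.9,"gripper":0.3},{"wx":0,"wy":0,"wz":0,"dx":0,"dy":0,"dz":0.7,"gripper":0.3},{"wx":0,"wy":0,"wz":0,"dx":0,"dy":0,"dz":0,"gripper":0.3},{"wx":0,"wy":0,"wz":0,"dx":0,"dy":0,"dz":0,"gripper":0.3}]'; python3 - <<'E'
from meas import *; from plan import go
o=st()
go([.461,-.302,.051],-28)
d=cap('side','side12')
cv2.imwrite('pics/c13.png',cv2.resize(d['color'][70:190,300:440],None,fx=4,fy=4,interpolation=2))
P=pts(load('top11'))
C=np.array([.5485,.007]); a=np.radians(-6.1); ex=np.array([np.cos(a),np.sin(a)]); ey=np.array([-ex[1],ex[0]])
Q=(P[...,:2]-C); X=Q@ex*1000; Y=Q@ey*1000; Z=P[...,2]*1000
m=(abs(X)<36)&(abs(Y)<36)&(Z<60)
v,u=np.nonzero(m); print(u.min(),u.max(),v.min(),v.max())
sl=np.s_[v.min():v.max()+1,u.min():u.max()+1]
np.set_printoptions(linewidth=250); print(np.where(m,Z,99)[sl].round().astype(int)); print(X[sl][:,12].round().astype(int)); print(Y[sl][12].round().astype(int))
E
```

```text
clock: 18.25
eef_pos: [0.4612, -0.3019, 0.1022]
ee_rot: [[0.463, 0.887, -0.001], [0.887, -0.463, 0.001], [0.0, -0.002, -1.0]]
ft_force: [0.2, -0.2, 0.2]
grip_width: 0.0553
t 18.25 p [ 0.4612 -0.3019  0.1022] R [[0.463, 0.887, -0.001], [0.887, -0.463, 0.001], [0.0, -0.002, -1.0]] f [ 0.2 -0.2  0.2] w 0.0553
shift FS now axes [-0.01  0.    2.05]
turn FS [-0.004 -0.001  0.015] shift in target axes [-0.01 -0.    2.05]
306 329 184 207
[[99 99 99 41 44 50 46 52 45 51 99 99 99 99 99 99 99 99 99 99 99 99 99 99]
 [99 99 42 47 47 45 45 47 44 47 46 44 46 45 48 51 46 44 48 99 99 99 99 99]
 [99 99 42 45 42 46 46 44 47 53 50 51 46 41 48 42 48 46 46 42 48 49 43 44]
 [99 99 50 46 50 35 35 35 39 41 45 46 39 46 45 38 46 47 42 46 46 44 44 45]
 [99 99 47 45 47 33 38 36 33 37 31 38 32 34 33 32 38 44 43 50 47 43 45 45]
 [99 99 40 46 39 31 33 34 34 34 34 30 34 34 32 36 38 33 31 35 36 41 44 46]
 [99 99 45 46 32 34 34 40 34 36 34 31 37 30 33 34 33 38 39 32 35 46 40 50]
 [99 99 51 47 43 37 38 36 32 31 32 36 32 34 34 35 35 34 34 38 33 49 47 42]
 [99 99 42 47 35 33 34 37 39 34 28 38 33 41 36 33 29 34 36 35 37 4
[... 630 characters left out ...]
8 36 42 38 35 99 33 31 33 34 35 28 34 33 47 52 99 99]
 [44 40 40 35 38 35 32 36 36 37 44 35 32 33 36 38 44 32 31 39 45 42 99 99]
 [41 46 45 43 47 49 46 46 35 33 37 35 29 34 37 34 38 28 34 33 48 45 99 99]
 [52 44 44 50 46 54 46 31 37 36 28 30 32 35 34 33 32 32 33 32 52 51 99 99]
 [99 99 99 99 47 47 46 33 34 38 34 35 36 38 28 50 45 51 99 44 41 44 99 99]
 [99 99 99 99 99 99 99 99 99 29 36 37 36 36 41 45 49 47 46 44 48 45 99 99]
 [99 99 99 99 99 99 99 99 99 99 99 99 99 99 99 99 99 99 43 45 48 48 99 99]]
[ 37  34  30  28  25  22  18  15  12  11   8   4   1  -2  -6 -11 -15 -18 -21 -24 -28 -31 -35 -38]
[ 38  35  31  28  25  22  19  16  12   9   5   2  -1  -4  -8 -11 -15 -18 -21 -25 -28 -31 -34 -37]
```

View pics/c13.png

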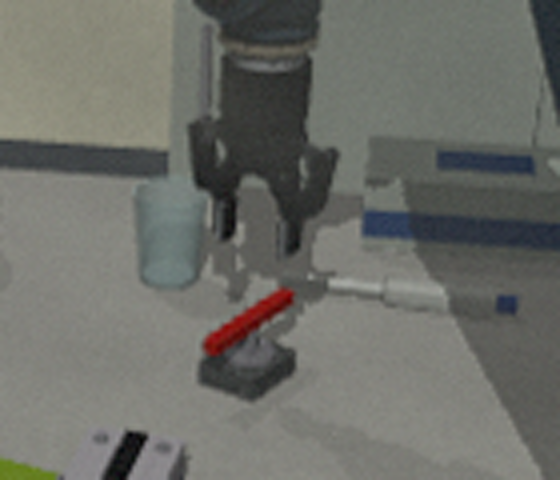

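```bash
python3 -m creep '[{"wx":0,"wy":0,"wz":0,"dx":0,"dy":0,"dz":0.5,"gripper":0.3},{"wx":0,"wy":0,"wz":0,"dx":0,"dy":0,"dz":0.5,"gripper":0.3},{"wx":0,"wy":0,"wz":0,"dx":0,"dy":0,"dz":0.5,"gripper":0.3},{"wx":0,"wy":0,"wz":0,"dx":0,"dy":0,"dz":0.35,"gripper":0.3},{"wx":0,"wy":0,"wz":0.01,"dx":0,"dy":0,"dz":0.2,"gripper":0.3},{"wx":0,"wy":0,"wz":0,"dx":0,"dy":0,"dz":0,"gripper":0.3},{"wx":0,"wy":0,"wz":0,"dx":0,"dy":0,"dz":0,"gripper":0.3}]'; python3 - <<'E'
from meas import *; from plan import go
o=st()
go([.461,-.302,.051],-28)
t=load('top11');P=pts(t)
C=np.array([.5485,.007]); a=np.radians(-6.1); ex=np.array([np.cos(a),np.sin(a)]); ey=np.array([-ex[1],ex[0]])
def info(mask,h):
    v,u=np.nonzero(mask); r=np.array([ray(t,x,y,h) for x,y in zip(u,v)])[:,:2]
    q=np.c_[(r-C)@ex,(r-C)@ey]*1000
    print(h,len(q),'centroid',q.mean(0).round(1),'min',np.percentile(q,1,0).round(1),'max',np.percentile(q,99,0).round(1)); return q
Q=(P[...,:2]-C); X=Q@ex*1000; Y=Q@ey*1000; Z=P[...,2]*1000
b=(abs(X)<30)&(abs(Y)<30)
s=cv2.medianBlur((b&(Z<27)).astype(np.uint8),3)>0; info(s,.035)
pm=(abs(X)<34)&(abs(Y)<34)&(Z<41); pm=cv2.medianBlur(pm.astype(np.uint8),3)>0; q=info(pm,.046)
# rail ends/rail rect in this frame from top mask
m=cv2.medianBlur(region(P,(.54,.09),(0,.17),(.0405,.056)).astype(np.uint8),5)>0
m&=X<39; q=info(m&(abs(Y)>40),.046); 
for s_ in(-1,1):
    k=q[(q[:,1]*s_>50)&(q[:,1]*s_<110)]; print(' x edges',np.percentile(k[:,0],[1,99]).round(1))
print(' x mean at +y,-y',q[q[:,1]>0,0].mean(),q[q[:,1]<0,0].mean())
E
```

```text
clock: 18.88
eef_pos: [0.4618, -0.3024, 0.0521]
ee_rot: [[0.469, 0.883, 0.001], [0.883, -0.469, -0.0], [-0.0, 0.001, -1.0]]
ft_force: [0.2, -0.2, 0.5]
grip_width: 0.0555
t 18.88 p [ 0.4618 -0.3024  0.0521] R [[0.469, 0.883, 0.001], [0.883, -0.469, -0.0], [-0.0, 0.001, -1.0]] f [ 0.2 -0.2  0.5] w 0.0555
shift FS now axes [-0.   -0.04  0.04]
turn FS [0.001 0.    0.   ] shift in target axes [-0.   -0.04  0.04]
0.035 86 centroid [-1.1 -1.4] min [-10.5 -24.9] max [ 8.6 22.1]
0.046 289 centroid [-3.  -0.3] min [-32.7 -27.6] max [24.8 27.1]
0.046 1146 centroid [-1.6 -0.3] min [ -40.2 -117.5] max [ 37.5 117.1]
 x edges [-40.5  37.4]
 x edges [-40.1  37.5]
 x mean at +y,-y -1.3951494536725775 -1.7404028850888236
```

```bash
python3 -m creep '[{"wx":0,"wy":0,"wz":0,"dx":0,"dy":0,"dz":0.04,"gripper":-1},{"wx":0,"wy":0,"wz":0,"dx":0,"dy":0,"dz":0,"gripper":-1},{"wx":0,"wy":0,"wz":0,"dx":0,"dy":0,"dz":0,"gripper":-1},{"wx":0,"wy":0,"wz":0,"dx":0,"dy":0,"dz":0,"gripper":-1},{"wx":0,"wy":0,"wz":0,"dx":0,"dy":0,"dz":0,"gripper":-1},{"wx":0,"wy":0,"wz":0,"dx":0,"dy":0,"dz":0,"gripper":-1},{"wx":0,"wy":0,"wz":0,"dx":0,"dy":0,"dz":0,"gripper":-1},{"wx":0,"wy":0,"wz":0,"dx":0,"dy":0,"dz":0,"gripper":-1}]' 100; python3 - <<'E'
from h import *
st()
E
```

```text
clock: 19.55
eef_pos: [0.4615, -0.3022, 0.0504]
ee_rot: [[0.47, 0.883, -0.0], [0.883, -0.47, -0.0], [-0.0, -0.0, -1.0]]
ft_force: [0.4, 0.1, -0.6]
grip_width: 0.0001
t 19.55 p [ 0.4615 -0.3022  0.0504] R [[0.47, 0.883, -0.0], [0.883, -0.47, -0.0], [-0.0, -0.0, -1.0]] f [ 0.4  0.1 -0.6] w 0.0001
```

```bash
python3 - <<'E'
from h import *
d=cap('side','side13')
cv2.imwrite('pics/c14.png',cv2.resize(d['color'][90:190,310:410],None,fx=6,fy=6,interpolation=2))
E
```

```text
(no output)
```

View pics/c14.png

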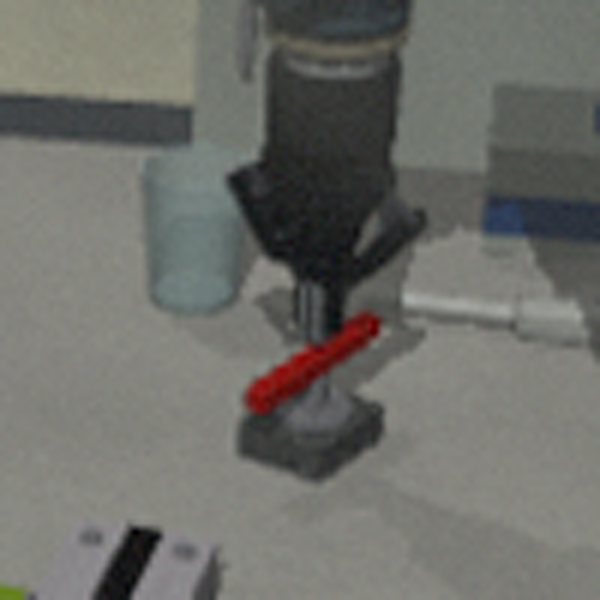

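```bash
python3 - <<'E'
from meas import *
d=load('side13');P=pts(d);hsv=cv2.cvtColor(d['color'],cv2.COLOR_BGR2HSV);S=hsv[...,1]
np.set_printoptions(linewidth=250)
for v in range(134,152): print(v,[(int(round(P[v,u,0]*1000)),int(round(P[v,u,1]*1000)),int(round(P[v,u,2]*1000)),int(S[v,u])) for u in range(358,370,2)])
H=hsv[...,0].astype(int); r=((H<8)|(H>172))&(S>130)&region(P,(.46,.1),(-.3,.1),(.03,.09)); print(rect(P[r]),np.median(P[r],0)); d0=load('side0');P0=pts(d0); h0=cv2.cvtColor(d0['color'],cv2.COLOR_BGR2HSV); r0=((h0[...,0]<8)|(h0[...,0]>172))&(h0[...,1]>130)&region(P0,(.46,.1),(-.3,.1),(.03,.09)); print(rect(P0[r0]),np.median(P0[r0],0))
for dd in (d,d0):
  pass
print(np.nonzero(r)[1].min(),np.nonzero(r)[1].max(),np.nonzero(r)[0].min(),np.nonzero(r)[0].max(),np.nonzero(r0)[1].min(),np.nonzero(r0)[1].max(),np.nonzero(r0)[0].min(),np.nonzero(r0)[0].max())
E
```

```text
134 [(476, -294, 124, 13), (469, -296, 123, 15), (462, -290, 127, 60), (455, -290, 127, 8), (448, -293, 127, 27), (440, -274, 136, 34)]
135 [(477, -305, 115, 14), (469, -292, 121, 8), (462, -292, 122, 10), (455, -287, 125, 49), (448, -288, 125, 71), (440, -277, 130, 18)]
136 [(493, -542, -1, 15), (468, -289, 119, 27), (462, -292, 118, 43), (454, -284, 122, 39), (447, -283, 123, 49), (440, -271, 130, 32)]
137 [(492, -531, 0, 16), (469, -302, 109, 15), (461, -291, 115, 20), (454, -286, 117, 89), (447, -283, 120, 18), (440, -272, 126, 6)]
138 [(492, -525, -2, 17), (469, -298, 107, 11), (461, -294, 110, 14), (454, -295, 110, 28), (447, -290, 113, 16), (451, -527, 0, 11)]
139 [(490, -512, 0, 19), (468, -295, 104, 9), (461, -296, 105, 14), (454, -294, 106, 25), (447, -293, 107, 56), (451, -525, -3, 11)]
140 [(489, -500, 1, 13), (468, -294, 101, 15), (461, -293, 102, 15), (453, -286, 106, 20), (447, -298, 101, 29), (450, -511, 0, 11)]
141 [(489, -494, 0, 12), (468, -294, 97, 9), (460, -289, 100, 15), (454, -293, 99, 44), (447, -296, 98, 49), (449, -494, 3, 14)]
142 [(488, -483, 1, 7), (468,
[... 813 characters left out ...]
-300, 68, 221), (453, -308, 64, 221), (446, -315, 61, 213), (439, -323, 58, 184)]
149 [(482, -422, 0, 85), (374, 1147, 795, 231), (459, -291, 68, 211), (452, -296, 66, 198), (446, -309, 60, 224), (439, -320, 55, 70)]
150 [(472, -280, 69, 183), (465, -287, 65, 238), (459, -290, 64, 222), (452, -302, 59, 217), (446, -316, 53, 113), (443, -419, 1, 16)]
151 [(471, -275, 67, 215), (464, -275, 68, 210), (458, -290, 61, 200), (452, -298, 57, 174), (450, -410, 1, 14), (442, -407, 3, 11)]
(array([ 457.9, -298.2]), array([132.7,  15.6]), 62.2) [ 0.46195917 -0.28826644  0.06419991]
(array([ 458., -298.]), array([131.2,  18.8]), 61.3) [ 0.46120781 -0.2891742   0.06430918]
351 372 142 158 351 372 142 158
```

```bash
python3 -m creep '[{"wx":0,"wy":0,"wz":0,"dx":0,"dy":0,"dz":0,"gripper":0.2},{"wx":0,"wy":0,"wz":0,"dx":0,"dy":0,"dz":0,"gripper":0.2},{"wx":0,"wy":0,"wz":0,"dx":0,"dy":0,"dz":0,"gripper":0.2},{"wx":0,"wy":0,"wz":0,"dx":0,"dy":0,"dz":0,"gripper":0.2},{"wx":0,"wy":0,"wz":0,"dx":0,"dy":0,"dz":0,"gripper":0.2},{"wx":0,"wy":0,"wz":0,"dx":0,"dy":0,"dz":0,"gripper":0.2},{"wx":0,"wy":0,"wz":0,"dx":0,"dy":0,"dz":0.3,"gripper":0.2},{"wx":0,"wy":0,"wz":0,"dx":0,"dy":0,"dz":0.3,"gripper":0.2},{"wx":0,"wy":0,"wz":0,"dx":0,"dy":0,"dz":0.3,"gripper":0.2},{"wx":0,"wy":0,"wz":0,"dx":0,"dy":0,"dz":0,"gripper":0.2},{"wx":0,"wy":0,"wz":0,"dx":0,"dy":0,"dz":0,"gripper":0.2}]' 100; python3 - <<'E'
from meas import *
st()
d=cap('side','side14');P=pts(d);hsv=cv2.cvtColor(d['color'],cv2.COLOR_BGR2HSV);S=hsv[...,1]
m=region(P,(.46,.06),(-.3,.06),(.03,.16))&(S<80)
for x in range(415,515,5):
    k=m&(abs(P[...,0]*1000-x)<2.5); print(x,(P[k][:,2].min()*1000).round() if k.any() else None,end='; ')
cv2.imwrite('pics/c15.png',cv2.resize(d['color'][90:190,310:410],None,fx=6,fy=6,interpolation=2))
E
```

```text
clock: 20.52
eef_pos: [0.4611, -0.3019, 0.0271]
ee_rot: [[0.47, 0.883, -0.001], [0.883, -0.47, 0.001], [0.0, -0.001, -1.0]]
ft_force: [-0.1, -0.4, 0.6]
grip_width: 0.051
t 20.52 p [ 0.4611 -0.3019  0.0271] R [[0.47, 0.883, -0.001], [0.883, -0.47, 0.001], [0.0, -0.001, -1.0]] f [-0.1 -0.4  0.6] w 0.051
415 101.0; 420 106.0; 425 64.0; 430 59.0; 435 31.0; 440 31.0; 445 31.0; 450 32.0; 455 31.0; 460 32.0; 465 31.0; 470 30.0; 475 31.0; 480 53.0; 485 57.0; 490 54.0; 495 53.0; 500 99.0; 505 97.0; 510 98.0;
```

View pics/c15.png

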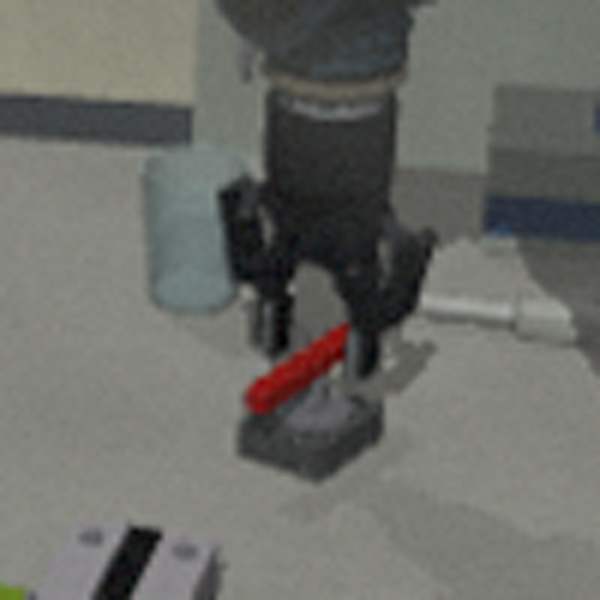

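```bash
python3 -m creep '[{"wx":0,"wy":0,"wz":0,"dx":0,"dy":0,"dz":0,"gripper":-1},{"wx":0,"wy":0,"wz":0,"dx":0,"dy":0,"dz":0,"gripper":-1},{"wx":0,"wy":0,"wz":0,"dx":0,"dy":0,"dz":0,"gripper":-1},{"wx":0,"wy":0,"wz":0,"dx":0,"dy":0,"dz":0,"gripper":-1},{"wx":0,"wy":0,"wz":0,"dx":0,"dy":0,"dz":0,"gripper":-1},{"wx":0,"wy":0,"wz":0,"dx":0,"dy":0,"dz":0,"gripper":-1},{"wx":0,"wy":0,"wz":0,"dx":0,"dy":0,"dz":0,"gripper":-1},{"wx":0,"wy":0,"wz":0,"dx":0,"dy":0,"dz":0,"gripper":-1}]' 100; python3 - <<'E'
from h import *
st()
E
```

```text
clock: 21.23
eef_pos: [0.4618, -0.3025, 0.0286]
ee_rot: [[0.47, 0.883, 0.001], [0.883, -0.47, -0.001], [-0.0, 0.001, -1.0]]
ft_force: [-0.5, 0.1, 5.5]
grip_width: 0.013
t 21.23 p [ 0.4618 -0.3025  0.0286] R [[0.47, 0.883, 0.001], [0.883, -0.47, -0.001], [-0.0, 0.001, -1.0]] f [-0.5  0.1  5.5] w 0.013
```

```bash
python3 -m creep '[{"wx":0,"wy":0,"wz":0,"dx":0,"dy":0,"dz":-0.2,"gripper":-1},{"wx":0,"wy":0,"wz":0,"dx":0,"dy":0,"dz":-0.3,"gripper":-1},{"wx":0,"wy":0,"wz":0,"dx":0,"dy":0,"dz":-0.3,"gripper":-1},{"wx":0,"wy":0,"wz":0,"dx":0,"dy":0,"dz":-0.4,"gripper":-1},{"wx":0,"wy":0,"wz":0,"dx":0,"dy":0,"dz":-0.6,"gripper":-1},{"wx":0,"wy":0,"wz":0,"dx":0,"dy":0,"dz":-0.8,"gripper":-1},{"wx":0,"wy":0,"wz":0,"dx":0,"dy":0,"dz":-0.6,"gripper":-1},{"wx":0,"wy":0,"wz":0,"dx":0,"dy":0,"dz":0,"gripper":-1},{"wx":0,"wy":0,"wz":0,"dx":0,"dy":0,"dz":0,"gripper":-1}]' 120; python3 - <<'E'
from meas import *; from plan import go
st(); go([.5473,.0066,.11],-6.1)
d=cap('side','side15');P=pts(d)
cv2.imwrite('pics/c16.png',cv2.resize(d['color'][70:190,300:420],None,fx=5,fy=5,interpolation=2))
E
```

```text
clock: 21.98
eef_pos: [0.4617, -0.3024, 0.1087]
ee_rot: [[0.47, 0.883, 0.001], [0.883, -0.47, -0.001], [-0.0, 0.002, -1.0]]
ft_force: [0.2, -0.8, -4.6]
grip_width: 0.0131
t 21.98 p [ 0.4617 -0.3024  0.1087] R [[0.47, 0.883, 0.001], [0.883, -0.47, -0.001], [-0.0, 0.002, -1.0]] f [ 0.2 -0.8 -4.6] w 0.0131
shift FS now axes [12.52 -2.78 -0.06]
turn FS [ 0.003  0.001 -0.765] shift in target axes [12.65  2.09 -0.05]
```

View pics/c16.png

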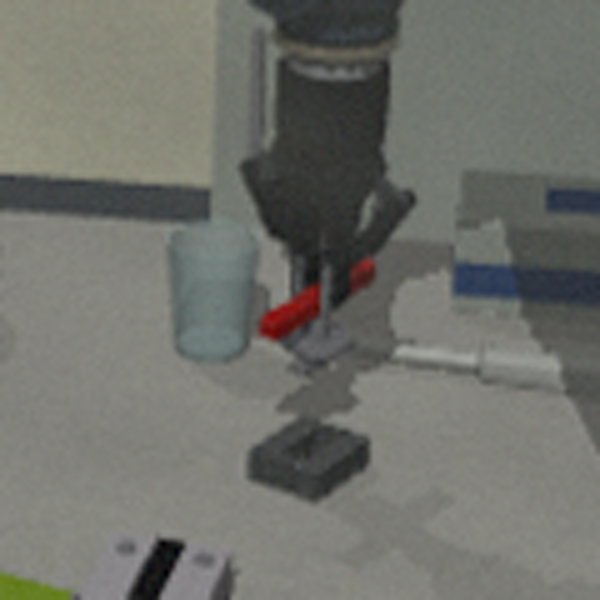

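```bash
python3 -m creep '[{"wx":0,"wy":0,"wz":0,"dx":0.4,"dy":-0.09,"dz":0,"gripper":-1},{"wx":0,"wy":0,"wz":0,"dx":0.8,"dy":-0.18,"dz":0,"gripper":-1},{"wx":0,"wy":0,"wz":0,"dx":0.8,"dy":-0.18,"dz":0,"gripper":-1},{"wx":0,"wy":0,"wz":0,"dx":0.8,"dy":-0.18,"dz":0,"gripper":-1},{"wx":0,"wy":0,"wz":0,"dx":0.8,"dy":-0.18,"dz":0,"gripper":-1},{"wx":0,"wy":0,"wz":0,"dx":0.8,"dy":-0.18,"dz":0,"gripper":-1},{"wx":0,"wy":0,"wz":0,"dx":0.8,"dy":-0.18,"dz":0,"gripper":-1},{"wx":0,"wy":0,"wz":0,"dx":0.8,"dy":-0.18,"dz":0,"gripper":-1},{"wx":0,"wy":0,"wz":0,"dx":0.8,"dy":-0.18,"dz":0,"gripper":-1},{"wx":0,"wy":0,"wz":0,"dx":0.8,"dy":-0.18,"dz":0,"gripper":-1},{"wx":0,"wy":0,"wz":0,"dx":0.8,"dy":-0.18,"dz":0,"gripper":-1},{"wx":0,"wy":0,"wz":0,"dx":0.8,"dy":-0.18,"dz":0,"gripper":-1},{"wx":0,"wy":0,"wz":0,"dx":0.8,"dy":-0.18,"dz":0,"gripper":-1},{"wx":0,"wy":0,"wz":0,"dx":0.8,"dy":-0.18,"dz":0,"gripper":-1},{"wx":0,"wy":0,"wz":0,"dx":0.8,"dy":-0.18,"dz":0,"gripper":-1},{"wx":0,"wy":0,"wz":0,"dx":0.8,"dy":-0.18,"dz":0,"gripper":-1},{"wx":0,"wy":0,"wz":0,"dx":0.12,"dy":0,"dz":0,"gripper":-1},{"wx":0,"wy":0,"wz":-0.19,"dx":0,"dy":0,"dz":0,"gripper":-1},{"wx":0,"wy":0,"wz":-0.19,"dx":0,"dy":0,"dz":0,"gripper":-1},{"wx":0,"wy":0,"wz":-0.19,"dx":0,"dy":0,"dz":0,"gripper":-1}]' 120; python3 -m creep '[{"wx":0,"wy":0,"wz":-0.195,"dx":0,"dy":0,"dz":0,"gripper":-1},{"wx":0,"wy":0,"wz":0,"dx":0,"dy":0,"dz":0,"gripper":-1},{"wx":0,"wy":0,"wz":0,"dx":0,"dy":0,"dz":0,"gripper":-1},{"wx":0,"wy":0,"wz":0,"dx":0,"dy":0,"dz":0,"gripper":-1}]'; python3 - <<'E'
from meas import *; from plan import go
st(); go([.5473,.0066,.11],-6.1)
d=cap('side','side16');P=pts(d)
cv2.imwrite('pics/c17.png',cv2.resize(d['color'][110:240,270:400],None,fx=4.5,fy=4.5,interpolation=2))
hsv=cv2.cvtColor(d['color'],cv2.COLOR_BGR2HSV);H=hsv[...,0].astype(int);S=hsv[...,1]
r=((H<8)|(H>172))&(S>130)&region(P,(.547,.1),(0,.1),(.08,.2)); q=P[r]; print(rect(q))
for y in(-50,-30,30,50,65):
    k=q[abs(q[:,1]*1000-y)<8]; print(y,len(k),k.mean(0).round(4),k[:,2].max().round(4)) if len(k) else 0
print(q[:,1].min(),q[:,1].max())
g=region(P,(.547,.045),(0,.045),(.07,.125))&(S<60); q=P[g];print('flange',rect(q),q[:,2].min(),q.max(0))
t=cap('top','top16'); cv2.imwrite('pics/c17t.png',cv2.resize(t['color'][140:260,250:390],None,fx=4,fy=4,interpolation=2))
E
```

```text
clock: 23.7
eef_pos: [0.5461, 0.0073, 0.1069]
ee_rot: [[0.198, 0.98, -0.002], [0.98, -0.198, 0.0], [-0.0, -0.002, -1.0]]
ft_force: [-0.6, -0.5, -4.4]
grip_width: 0.0127
clock: 24.03
eef_pos: [0.5466, 0.0069, 0.1075]
ee_rot: [[0.109, 0.994, -0.001], [0.994, -0.109, 0.0], [-0.0, -0.001, -1.0]]
ft_force: [0.4, 0.6, -4.3]
grip_width: 0.0125
t 24.03 p [0.5466 0.0069 0.1075] R [[0.109, 0.994, -0.001], [0.994, -0.109, 0.0], [-0.0, -0.001, -1.0]] f [ 0.4  0.6 -4.3] w 0.0125
shift FS now axes [-0.01  0.03 -0.1 ]
turn FS [-0.002  0.    -0.006] shift in target axes [-0.01  0.03 -0.1 ]
(array([546.4,  30.7]), array([90.5, 14.8]), 85.6)
30 19 [0.5442 0.0294 0.1441] 0.1478
50 15 [0.5476 0.0512 0.1439] 0.1465
65 28 [0.549  0.0668 0.1413] 0.1465
-0.014607621738572218 0.07588303638741545
flange (array([539.8,  11.9]), array([45.1, 42.9]), 30.1) 0.08776254478418055 [0.57006668 0.03373054 0.1244556 ]
```

View pics/c17.png

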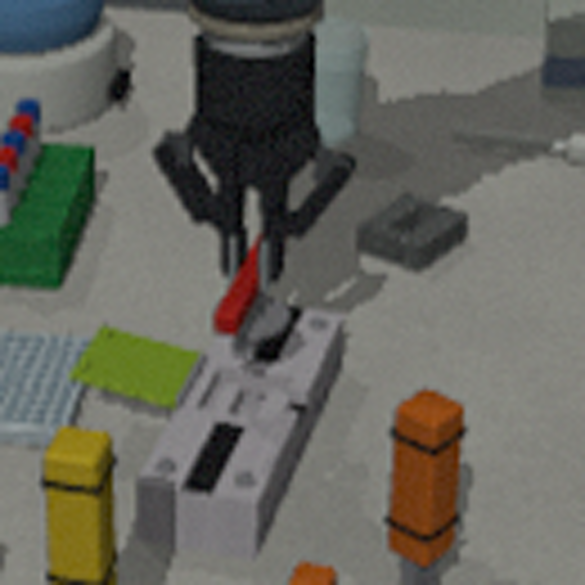

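View pics/c17t.png

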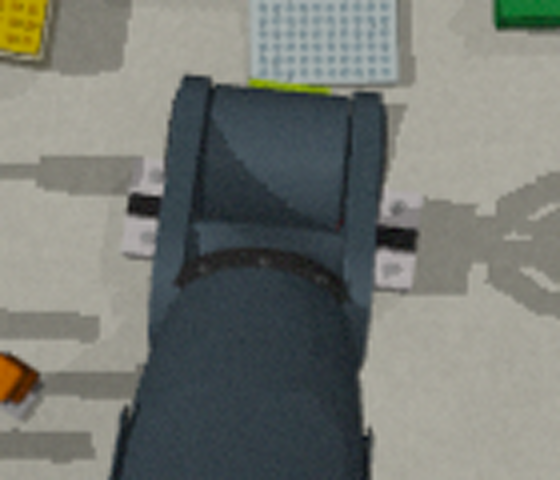

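```bash
python3 -m creep '[{"wx":0,"wy":0,"wz":0,"dx":0,"dy":0.03,"dz":0.4,"gripper":-1},{"wx":0,"wy":0,"wz":0,"dx":0,"dy":0,"dz":0.4,"gripper":-1},{"wx":0,"wy":0,"wz":0,"dx":0,"dy":0,"dz":0.4,"gripper":-1},{"wx":0,"wy":0,"wz":0,"dx":0,"dy":0,"dz":0.4,"gripper":-1},{"wx":0,"wy":0,"wz":0,"dx":0,"dy":0,"dz":0.2,"gripper":-1},{"wx":0,"wy":0,"wz":0,"dx":0,"dy":0,"dz":0,"gripper":-1},{"wx":0,"wy":0,"wz":0,"dx":0,"dy":0,"dz":0,"gripper":-1},{"wx":0,"wy":0,"wz":0,"dx":0,"dy":0,"dz":0,"gripper":-1}]'; python3 - <<'E'
from meas import *; from plan import go
st(); go([.5473,.0066,.06],-6.1)
d=cap('side','side17')
cv2.imwrite('pics/c18.png',cv2.resize(d['color'][140:240,290:390],None,fx=6,fy=6,interpolation=2))
E
```

```text
clock: 24.8
eef_pos: [0.548, 0.0067, 0.0632]
ee_rot: [[0.106, 0.994, 0.001], [0.994, -0.106, -0.0], [-0.0, 0.001, -1.0]]
ft_force: [0.0, 0.8, -3.7]
grip_width: 0.0129
t 24.8 p [0.548  0.0067 0.0632] R [[0.106, 0.994, 0.001], [0.994, -0.106, -0.0], [-0.0, 0.001, -1.0]] f [ 0.   0.8 -3.7] w 0.0129
shift FS now axes [-0.01 -0.03  0.13]
turn FS [ 0.001  0.    -0.   ] shift in target axes [-0.01 -0.03  0.13]
```

View pics/c18.png

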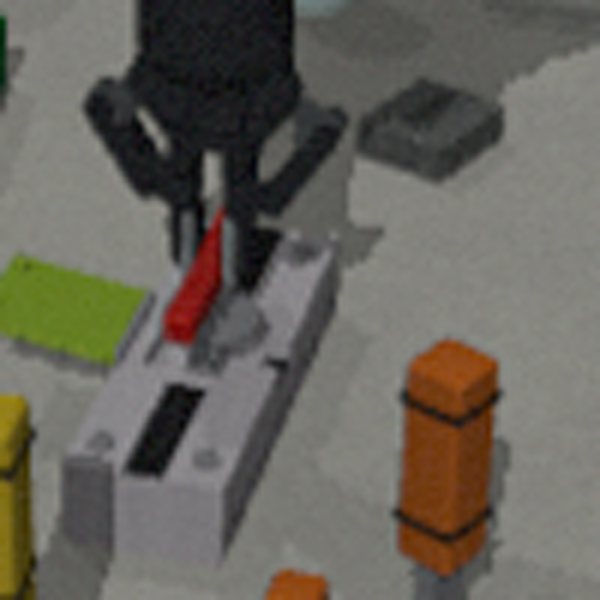

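```bash
python3 - <<'E'
from meas import *
C=np.array([.5473,.0066]); a=np.radians(-6.1); ex=np.array([np.cos(a),np.sin(a)]); ey=np.array([-ex[1],ex[0]])
np.set_printoptions(linewidth=250)
d=load('side17');P=pts(d)
X=(P[...,:2]-C)@ex*1000;Y=(P[...,:2]-C)@ey*1000;Z=P[...,2]*1000
hsv=cv2.cvtColor(d['color'],cv2.COLOR_BGR2HSV)
for v in range(188,204): print(v,[(int(X[v,u]),int(Y[v,u]),int(Z[v,u]),int(hsv[v,u,1]),int(hsv[v,u,2])) for u in range(318,340,2)])
d=load('side16');P=pts(d);S=cv2.cvtColor(d['color'],cv2.COLOR_BGR2HSV)[...,1]
X=(P[...,:2]-C)@ex*1000;Y=(P[...,:2]-C)@ey*1000;Z=P[...,2]*1000
m=(S<60)&(abs(X)<32)&(abs(Y-3)<35)&(Z>97)&(Z<118); q=np.c_[X[m],Y[m],Z[m]]
from scipy.optimize import least_squares
f=least_squares(lambda p:p[0]+p[1]*q[:,0]+p[2]*q[:,1]-q[:,2],[108,0,0],loss='soft_l1',f_scale=1.5); print(len(q),f.x, 'tilt deg',np.degrees(f.x[1:])); print('X range',np.percentile(q[:,0],[2,98]),'Y',np.percentile(q[:,1],[2,98]))
E
```

```text
188 [(31, -41, 47, 10, 134), (2, 39, 100, 187, 127), (-2, 37, 100, 204, 125), (-9, 39, 103, 197, 114), (-9, 14, 88, 136, 60), (0, -48, 48, 13, 60), (-3, -56, 44, 19, 53), (-10, -56, 46, 8, 68), (-15, -60, 44, 4, 131), (-23, -56, 47, 4, 135), (-28, -59, 46, 7, 138)]
189 [(29, -33, 49, 7, 113), (0, 46, 101, 222, 131), (-4, 45, 102, 216, 130), (-8, 34, 96, 234, 87), (-7, 9, 81, 49, 63), (-8, -12, 68, 8, 66), (-13, -16, 66, 12, 85), (-11, -51, 45, 8, 100), (-18, -49, 47, 6, 131), (-24, -50, 48, 8, 134), (-30, -54, 46, 7, 141)]
190 [(5, 52, 101, 96, 112), (0, 49, 100, 201, 136), (-5, 47, 100, 202, 139), (-9, 39, 96, 201, 81), (-7, 8, 77, 18, 58), (-8, -13, 64, 20, 76), (-14, -12, 65, 10, 101), (-13, -41, 47, 2, 106), (-19, -44, 46, 4, 136), (-25, -49, 45, 8, 133), (-30, -51, 45, 4, 140)]
191 [(3, 56, 100, 184, 126), (-2, 56, 101, 217, 134), (-6, 50, 99, 225, 127), (-9, 39, 92, 199, 68), (-6, 5, 71, 9, 57), (-10, -5, 65, 5, 93), (-15, -9, 63, 10, 100), (-21, -11, 63, 10, 98), (-19, -44, 43, 4, 126), (-27, -40, 47, 4, 125), (-33, -41, 47, 6, 136)]
192 [(3, 58, 98, 208, 137), (-4, 64, 103, 2
[... 2453 characters left out ...]
-3, 35, 0, 49), (-41, -10, 31, 15, 69)]
202 [(10, 34, 47, 7, 139), (5, 27, 43, 4, 133), (10, -12, 16, 2, 122), (5, -19, 13, 9, 110), (0, -22, 12, 8, 97), (-14, 10, 36, 10, 129), (-20, 6, 34, 4, 124), (-30, 22, 46, 8, 130), (-36, 21, 47, 4, 128), (-37, 1, 35, 11, 70), (-40, -12, 26, 14, 71)]
203 [(8, 39, 46, 2, 121), (3, 36, 46, 11, 121), (-2, 33, 45, 10, 130), (-8, 32, 45, 6, 135), (-13, 28, 44, 10, 122), (-15, 11, 33, 6, 126), (-22, 15, 37, 10, 130), (-31, 27, 46, 8, 126), (-38, 29, 49, 4, 129), (-40, 12, 38, 9, 58), (-40, -15, 20, 4, 72)]
77 [ 1.09154226e+02  1.22604846e-02 -3.89965945e-02] tilt deg [ 0.70247402 -2.23434028]
X range [-26.48726246  -1.04913455] Y [-20.95897551  26.63357941]
```

```bash
python3 -m creep '[{"wx":0,"wy":0,"wz":0,"dx":0,"dy":-0.02,"dz":0.15,"gripper":-1},{"wx":0,"wy":0,"wz":0,"dx":0,"dy":0,"dz":0.15,"gripper":-1},{"wx":0,"wy":0,"wz":0,"dx":0,"dy":0,"dz":0.12,"gripper":-1},{"wx":0,"wy":0,"wz":0,"dx":0,"dy":0,"dz":0.1,"gripper":-1},{"wx":0,"wy":0,"wz":0,"dx":0,"dy":0,"dz":0,"gripper":-1},{"wx":0,"wy":0,"wz":0,"dx":0,"dy":0,"dz":0,"gripper":-1}]'; python3 - <<'E'
from meas import *
st()
E
python3 -m creep '[{"wx":0,"wy":0,"wz":0,"dx":0,"dy":0,"dz":0.08,"gripper":-1},{"wx":0,"wy":0,"wz":0,"dx":0,"dy":0,"dz":0.08,"gripper":-1},{"wx":0,"wy":0,"wz":0,"dx":0,"dy":0,"dz":0,"gripper":-1}]'; python3 - <<'E'
from meas import *
st()
E
```

```text
clock: 25.35
eef_pos: [0.5471, 0.0068, 0.0497]
ee_rot: [[0.106, 0.994, -0.0], [0.994, -0.106, 0.0], [0.0, -0.0, -1.0]]
ft_force: [-0.5, -0.3, -5.2]
grip_width: 0.0129
t 25.35 p [0.5471 0.0068 0.0497] R [[0.106, 0.994, -0.0], [0.994, -0.106, 0.0], [0.0, -0.0, -1.0]] f [-0.5 -0.3 -5.2] w 0.0129
clock: 25.6
eef_pos: [0.547, 0.0068, 0.0456]
ee_rot: [[0.106, 0.994, -0.0], [0.994, -0.106, 0.0], [-0.0, -0.0, -1.0]]
ft_force: [-0.5, -0.3, -5.0]
grip_width: 0.0127
t 25.6 p [0.547  0.0068 0.0456] R [[0.106, 0.994, -0.0], [0.994, -0.106, 0.0], [-0.0, -0.0, -1.0]] f [-0.5 -0.3 -5. ] w 0.0127
```

```bash
python3 -m creep '[{"wx":0,"wy":0,"wz":0,"dx":0,"dy":0,"dz":0.08,"gripper":-1},{"wx":0,"wy":0,"wz":0,"dx":0,"dy":0,"dz":0.08,"gripper":-1},{"wx":0,"wy":0,"wz":0,"dx":0,"dy":0,"dz":0.06,"gripper":-1},{"wx":0,"wy":0,"wz":0,"dx":0,"dy":0,"dz":0,"gripper":-1}]'; python3 - <<'E'
from meas import *
st()
E
```

```text
clock: 25.93
eef_pos: [0.547, 0.0068, 0.0401]
ee_rot: [[0.106, 0.994, -0.001], [0.994, -0.106, 0.0], [-0.0, -0.001, -1.0]]
ft_force: [1.0, 0.1, -4.3]
grip_width: 0.0126
t 25.93 p [0.547  0.0068 0.0401] R [[0.106, 0.994, -0.001], [0.994, -0.106, 0.0], [-0.0, -0.001, -1.0]] f [ 1.   0.1 -4.3] w 0.0126
```

Nearly seated. I'll go down a little further until the weight comes off, then release.

```bash
python3 -m creep '[{"wx":0,"wy":0,"wz":0,"dx":0,"dy":0,"dz":0.04,"gripper":-1},{"wx":0,"wy":0,"wz":0,"dx":0,"dy":0,"dz":0,"gripper":-1}]'; python3 -m creep '[{"wx":0,"wy":0,"wz":0,"dx":0,"dy":0,"dz":0,"gripper":-0.2},{"wx":0,"wy":0,"wz":0,"dx":0,"dy":0,"dz":0,"gripper":-0.2},{"wx":0,"wy":0,"wz":0,"dx":0,"dy":0,"dz":0,"gripper":-0.2},{"wx":0,"wy":0,"wz":0,"dx":0,"dy":0,"dz":0,"gripper":-0.2},{"wx":0,"wy":0,"wz":0,"dx":0,"dy":0,"dz":0,"gripper":-0.2},{"wx":0,"wy":0,"wz":0,"dx":0,"dy":0,"dz":0,"gripper":-0.2}]'; python3 - <<'E'
from meas import *
st()
C=np.array([.5473,.0066]); a=np.radians(-6.1); ex=np.array([np.cos(a),np.sin(a)]); ey=np.array([-ex[1],ex[0]])
d=cap('side','side18');P=pts(d)
cv2.imwrite('pics/c19.png',cv2.resize(d['color'][140:240,290:390],None,fx=6,fy=6,interpolation=2))
hsv=cv2.cvtColor(d['color'],cv2.COLOR_BGR2HSV);H=hsv[...,0].astype(int);S=hsv[...,1]
X=(P[...,:2]-C)@ex*1000;Y=(P[...,:2]-C)@ey*1000;Z=P[...,2]*1000
r=((H<8)|(H>172))&(S>130)&(abs(X)<40)&(abs(Y)<90)&(Z<110)
print('bar top z',np.percentile(Z[r],[50,80,95]),rect(P[r]))
m=(S<60)&(abs(X)<26)&(abs(Y)<27)&(Z>37)&(Z<52); print('flange z',np.median(Z[m&(X<-12)&(abs(Y)<12)]))
E
```

```text
clock: 26.1
eef_pos: [0.5472, 0.0068, 0.0397]
ee_rot: [[0.106, 0.994, -0.0], [0.994, -0.106, -0.0], [-0.0, -0.0, -1.0]]
ft_force: [-1.8, -0.8, 0.6]
grip_width: 0.0128
clock: 26.6
eef_pos: [0.5473, 0.0068, 0.0395]
ee_rot: [[0.106, 0.994, 0.0], [0.994, -0.106, -0.0], [-0.0, 0.0, -1.0]]
ft_force: [0.6, 0.6, -0.3]
grip_width: 0.0342
t 26.6 p [0.5473 0.0068 0.0395] R [[0.106, 0.994, 0.0], [0.994, -0.106, -0.0], [-0.0, 0.0, -1.0]] f [ 0.6  0.6 -0.3] w 0.0342
bar top z [76.47652108 77.83766194 78.95587994] (array([540. ,  14.3]), array([127.1,  23.7]), 83.9)
flange z 41.3874204209238
```

View pics/c19.png

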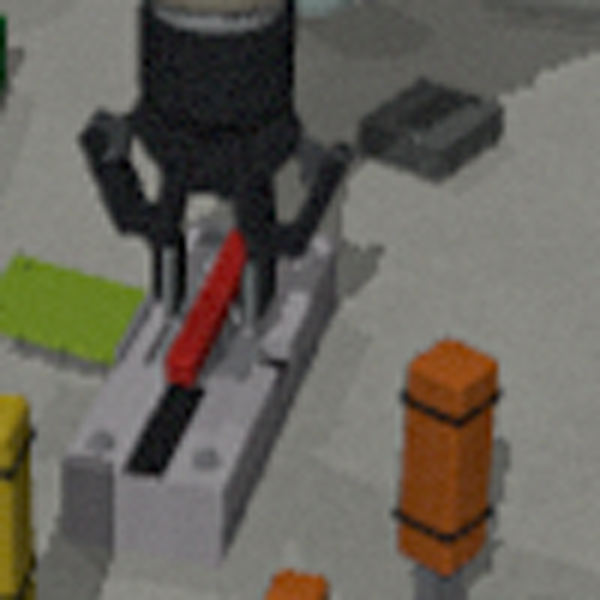

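```bash
python3 -m creep '[{"wx":0,"wy":0,"wz":0,"dx":0,"dy":0,"dz":0,"gripper":-0.2},{"wx":0,"wy":0,"wz":0,"dx":0,"dy":0,"dz":0,"gripper":-0.2},{"wx":0,"wy":0,"wz":0,"dx":0,"dy":0,"dz":0,"gripper":-0.2},{"wx":0,"wy":0,"wz":0,"dx":0,"dy":0,"dz":0,"gripper":-1},{"wx":0,"wy":0,"wz":0,"dx":0,"dy":0,"dz":0,"gripper":-1},{"wx":0,"wy":0,"wz":0,"dx":0,"dy":0,"dz":0,"gripper":-1},{"wx":0,"wy":0,"wz":0,"dx":0,"dy":0,"dz":0,"gripper":-1},{"wx":0,"wy":0,"wz":0,"dx":0,"dy":0,"dz":0,"gripper":-1},{"wx":0,"wy":0,"wz":0,"dx":0,"dy":0,"dz":0,"gripper":-1}]' 60; python3 -m creep '[{"wx":0,"wy":0,"wz":0.1,"dx":0,"dy":0,"dz":0,"gripper":-1},{"wx":0,"wy":0,"wz":0.15,"dx":0,"dy":0,"dz":0,"gripper":-1},{"wx":0,"wy":0,"wz":0.15,"dx":0,"dy":0,"dz":0,"gripper":-1},{"wx":0,"wy":0,"wz":0.15,"dx":0,"dy":0,"dz":0,"gripper":-1},{"wx":0,"wy":0,"wz":0,"dx":0,"dy":0,"dz":0,"gripper":-1}]'; python3 - <<'E'
from meas import *
o=st(); print(np.round(o['torque'],2))
E
```

```text
clock: 27.4
eef_pos: [0.5474, 0.0068, 0.0397]
ee_rot: [[0.106, 0.994, 0.001], [0.994, -0.106, -0.0], [0.0, 0.001, -1.0]]
ft_force: [-0.2, 0.4, 3.6]
grip_width: 0.0143
clock: 27.82
eef_pos: [0.5474, 0.0068, 0.0396]
ee_rot: [[0.375, 0.927, 0.001], [0.927, -0.375, -0.0], [0.0, 0.001, -1.0]]
ft_force: [0.1, -0.9, 5.6]
grip_width: 0.0146
t 27.82 p [0.5474 0.0068 0.0396] R [[0.375, 0.927, 0.001], [0.927, -0.375, -0.0], [0.0, 0.001, -1.0]] f [ 0.1 -0.9  5.6] w 0.0146
[-0.08 -0.01 -0.03]
```

```bash
python3 -m creep '[{"wx":0,"wy":0,"wz":0.2,"dx":0,"dy":0,"dz":0,"gripper":-1},{"wx":0,"wy":0,"wz":0.2,"dx":0,"dy":0,"dz":0,"gripper":-1},{"wx":0,"wy":0,"wz":0.2,"dx":0,"dy":0,"dz":0,"gripper":-1},{"wx":0,"wy":0,"wz":0.2,"dx":0,"dy":0,"dz":0,"gripper":-1},{"wx":0,"wy":0,"wz":0.2,"dx":0,"dy":0,"dz":0,"gripper":-1},{"wx":0,"wy":0,"wz":0.2,"dx":0,"dy":0,"dz":0,"gripper":-1},{"wx":0,"wy":0,"wz":0.2,"dx":0,"dy":0,"dz":0,"gripper":-1},{"wx":0,"wy":0,"wz":0.2,"dx":0,"dy":0,"dz":0,"gripper":-1},{"wx":0,"wy":0,"wz":0.2,"dx":0,"dy":0,"dz":0,"gripper":-1},{"wx":0,"wy":0,"wz":0.2,"dx":0,"dy":0,"dz":0,"gripper":-1},{"wx":0,"wy":0,"wz":0.2,"dx":0,"dy":0,"dz":0,"gripper":-1},{"wx":0,"wy":0,"wz":0,"dx":0,"dy":0,"dz":0,"gripper":-1}]'; python3 - <<'E'
from meas import *
o=st(); print(np.round(o['torque'],2))
E
```

```text
clock: 28.82
eef_pos: [0.5475, 0.0068, 0.0397]
ee_rot: [[0.996, 0.086, 0.001], [0.086, -0.996, -0.0], [0.001, 0.0, -1.0]]
ft_force: [0.5, 0.6, 4.4]
grip_width: 0.0146
t 28.82 p [0.5475 0.0068 0.0397] R [[0.996, 0.086, 0.001], [0.086, -0.996, -0.0], [0.001, 0.0, -1.0]] f [0.5 0.6 4.4] w 0.0146
[-0.07  0.   -0.1 ]
```

```bash
python3 -m creep '[{"wx":0,"wy":0,"wz":0.1,"dx":0,"dy":0,"dz":0,"gripper":-1},{"wx":0,"wy":0,"wz":0.1,"dx":0,"dy":0,"dz":0,"gripper":-1},{"wx":0,"wy":0,"wz":0.1,"dx":0,"dy":0,"dz":0,"gripper":-1},{"wx":0,"wy":0,"wz":0.07,"dx":0,"dy":0,"dz":0,"gripper":-1},{"wx":0,"wy":0,"wz":0,"dx":0,"dy":0,"dz":0,"gripper":-1}]'; python3 - <<'E'
from meas import *
o=st(); print(np.round(o['torque'],2))
d=cap('side','side20')
cv2.imwrite('pics/c20.png',cv2.resize(d['color'][140:240,290:390],None,fx=6,fy=6,interpolation=2))
E
```

```text
clock: 29.23
eef_pos: [0.5476, 0.0071, 0.0397]
ee_rot: [[0.996, -0.095, 0.001], [-0.095, -0.996, 0.0], [0.001, -0.0, -1.0]]
ft_force: [1.2, 2.2, 4.6]
grip_width: 0.0144
t 29.23 p [0.5476 0.0071 0.0397] R [[0.996, -0.095, 0.001], [-0.095, -0.996, 0.0], [0.001, -0.0, -1.0]] f [1.2 2.2 4.6] w 0.0144
[ 0.43 -0.24  0.03]
```

View pics/c20.png

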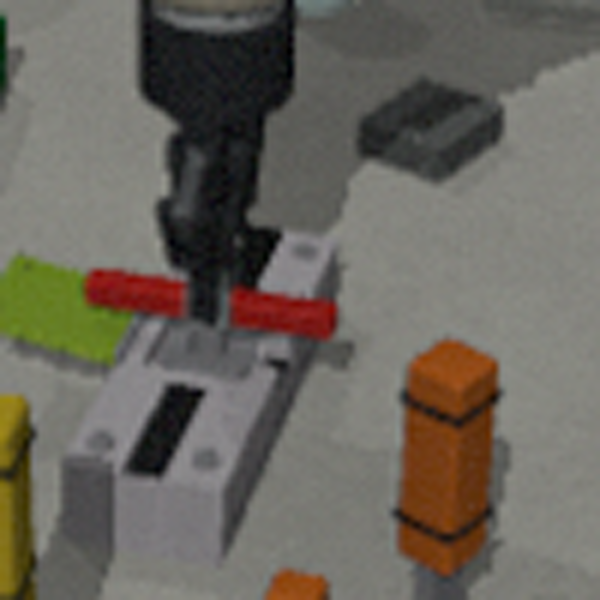

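```bash
python3 -m creep '[{"wx":0,"wy":0,"wz":0.03,"dx":0,"dy":0,"dz":0,"gripper":-1},{"wx":0,"wy":0,"wz":0,"dx":0,"dy":0,"dz":0,"gripper":0.1},{"wx":0,"wy":0,"wz":0,"dx":0,"dy":0,"dz":0,"gripper":0.1},{"wx":0,"wy":0,"wz":0,"dx":0,"dy":0,"dz":0,"gripper":0.1},{"wx":0,"wy":0,"wz":0,"dx":0,"dy":0,"dz":0,"gripper":0.1},{"wx":0,"wy":0,"wz":0,"dx":0,"dy":0,"dz":0,"gripper":0.1},{"wx":0,"wy":0,"wz":0,"dx":0,"dy":0,"dz":-0.4,"gripper":0.1},{"wx":0,"wy":0,"wz":0,"dx":0,"dy":0,"dz":-0.8,"gripper":0.1},{"wx":0,"wy":0,"wz":0,"dx":0,"dy":0,"dz":-1,"gripper":0.1},{"wx":0,"wy":0,"wz":0,"dx":0,"dy":0,"dz":-1,"gripper":0.1},{"wx":0,"wy":0,"wz":0,"dx":0,"dy":0,"dz":-1,"gripper":0.1},{"wx":0,"wy":0,"wz":0,"dx":0,"dy":0,"dz":-1,"gripper":0.1},{"wx":0,"wy":0,"wz":0,"dx":0,"dy":0,"dz":-1,"gripper":0.1}]'; python3 -m creep '[{"wx":0,"wy":0,"wz":0,"dx":0,"dy":0.9,"dz":0,"gripper":0.1},{"wx":0,"wy":0,"wz":0,"dx":0,"dy":0.9,"dz":0,"gripper":0.1},{"wx":0,"wy":0,"wz":0,"dx":0,"dy":0.9,"dz":0,"gripper":0.1},{"wx":0,"wy":0,"wz":0,"dx":0,"dy":0.9,"dz":0,"gripper":0.1},{"wx":0,"wy":0,"wz":0,"dx":0,"dy":0.9,"dz":0,"gripper":0.1},{"wx":0,"wy":0,"wz":0,"dx":0,"dy":0.9,"dz":0,"gripper":0.1},{"wx":0,"wy":0,"wz":0,"dx":0,"dy":0.9,"dz":0,"gripper":0.1},{"wx":0,"wy":0,"wz":0,"dx":0,"dy":0.9,"dz":0,"gripper":0.1},{"wx":0,"wy":0,"wz":0,"dx":0,"dy":0.9,"dz":0,"gripper":0.1},{"wx":0,"wy":0,"wz":0,"dx":0,"dy":0,"dz":0,"gripper":0.1}]'; python3 - <<'E'
from meas import *
o=st()
C=np.array([.5473,.0066]); a=np.radians(-6.1); ex=np.array([np.cos(a),np.sin(a)]); ey=np.array([-ex[1],ex[0]])
for n in('top','side'):
    d=cap(n,n+'21');P=pts(d);hsv=cv2.cvtColor(d['color'],cv2.COLOR_BGR2HSV);H=hsv[...,0].astype(int);S=hsv[...,1]
    X=(P[...,:2]-C)@ex*1000;Y=(P[...,:2]-C)@ey*1000;Z=P[...,2]*1000
    r=((H<8)|(H>172))&(S>130)&(abs(X)<90)&(abs(Y)<60)&(Z<110)
    print(n,'bar',rect(P[r]),np.median(Z[r])); q=P[r]; A=np.polyfit(X[r],Z[r],1); print(' z slope',A)
    f=(S<60)&(X**2+Y**2<24**2)&(abs(Y)>11)&(Z>30)&(Z<60); B=np.c_[X[f],Y[f],np.ones(f.sum())]; print(' flange plane',np.linalg.lstsq(B,Z[f],rcond=None)[0].round(3),np.median(Z[f]))
    o=(H>5)&(H<19)&(S>130)&region(P,(.465,.05),(.31,.05),(.06,.25)); print(' tool',rect(P[o]),P[o][:,2].max())
a=cv2.resize(load('side21')['color'][100:300,240:440],None,fx=2,fy=2,interpolation=2);b=load('top21')['color'][70:310,130:530]
W=np.zeros((400,800,3),np.uint8);W[:,:400]=a;W[:240,400:]=b;cv2.imwrite('pics/c21.png',W)
E
```

```text
clock: 30.37
eef_pos: [0.5469, 0.0068, 0.1965]
ee_rot: [[0.994, -0.11, 0.0], [-0.11, -0.994, -0.0], [0.0, 0.0, -1.0]]
ft_force: [0.6, -0.2, -0.1]
grip_width: 0.0468
clock: 31.2
eef_pos: [0.5243, -0.1975, 0.1952]
ee_rot: [[0.994, -0.113, 0.0], [-0.113, -0.994, -0.001], [0.001, 0.001, -1.0]]
ft_force: [0.1, 0.3, -0.6]
grip_width: 0.0467
t 31.2 p [ 0.5243 -0.1975  0.1952] R [[0.994, -0.113, 0.0], [-0.113, -0.994, -0.001], [0.001, 0.001, -1.0]] f [ 0.1  0.3 -0.6] w 0.0467
top bar (array([547.3,   6.7]), array([ 17.9, 127.1]), 84.1) 76.05317404755318
 z slope [1.27797922e-02 7.52069632e+01]
 flange plane [ 2.6000e-02 -1.7000e-02  4.0632e+01] 40.516745855304734
 tool (array([464.5, 315.3]), array([22.5, 19.5]), 88.1) 0.14628663148274001
side bar (array([542.8, -15.6]), array([ 71.8, 128.5]), 82.2) 74.56695025097548
 z slope [1.89104895e-03 7.30078894e+01]
 flange plane [1.0000e-03 1.0000e-03 4.1988e+01] 41.01417986569428
 tool (array([463.7, 321.1]), array([24.2, 21.1]), 85.2) 0.14317521220481944
```

View pics/c21.png

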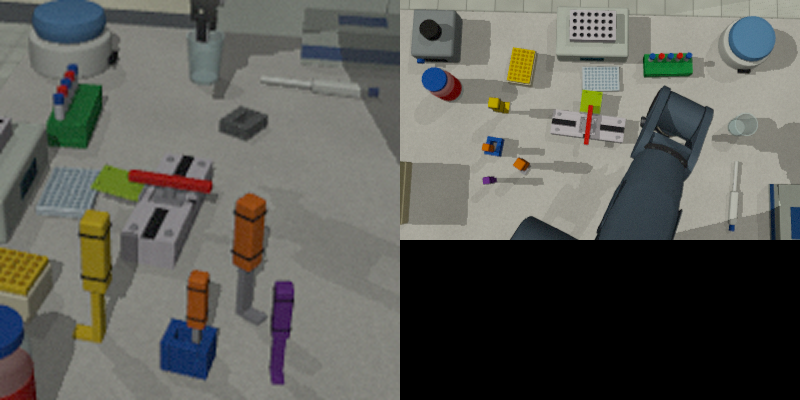

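```bash
python3 -c "
from rig import ctrl
print(ctrl.sign_off())"
```

```text
the job is handed in; nothing more can be done
None
```

The job is done and handed in at about 31 s of the 72 s limit; `ctrl.sign_off()` gave no verdict.

**What I did:** I used the small orange tool from the blue stand to pry the cover up at its notch and swing it fully open, then put the tool back and released it. I then lowered the anchor into the pocket with its crossbar along the rail and let go. Finally I re-gripped it and turned it a quarter turn clockwise until the side force rose slightly, which I took as the stop.

**Last checks (top and side cameras):**
- **Anchor:** in the top view the crossbar centre is at (547.3, 6.7) mm, against my pocket estimate of (547.3, 6.6) mm. It lies across the rail to within about 1°. The flange top reads about 41 mm, which matches fully seated, and it is level.
- **Cover:** it lies open on the far side; I judged this by eye.
- **Tool:** it is upright in its stand, within about 1 mm of where it started, with its top at about 143–146 mm.
- **Bystanders and look-alikes:** they look unmoved in the pictures, but I did not measure them.
- **Gripper:** it is clear of everything, with near-zero force.

**What went wrong or disagreed:**
- **First anchor grasp:** it closed on nothing. The fingertips sat about 25 mm higher than the reported TCP, so I opened, went lower and gripped again.
- **Side camera on the bar:** its crossbar outline was spoiled, probably by other red pixels (centre at (542.8, -15.6) mm, 72 mm wide), so I relied on the top view for its position.

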